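# Fetch the copper print stamp from behind two others

## Task

The big white-handled stamp is wanted on the printing board, but the blue- and the yellow-handled ones stand in its way. First lift both out onto the black side mat while the big one stays home, then slide the big one forward out of its rack and set it squarely on the blank field of the printing board, then put the two small stamps back, each squarely in the middle of the bay of its own colour. Set the stamps down rather than dropping them, keep them upright, and leave the jar and the brush pot alone.

Things in the scene. Friction and masses are not known exactly. Their poses are not given: they have to be found in the camera images.
- white_stamp_mid (a point): Big copper stamp, block 64 (x) x 110 (y) x 30 mm high, about 0.45 kg, with a white grip bar on a dark strap handle, along y: 16 mm thick (x), 62 mm long, 58 to 78 mm above the underside, open below it down to the block. Point: centre of the stamp, 39 mm above its underside; z up. Starts in the dock at the back of the rack, under the lips; x points to the rack's back.
- blue_stamp_mid (a point): Small copper stamp, block 54 (x) x 50 (y) x 30 mm high, about 0.25 kg, with a blue grip bar on a dark strap handle, along y: 16 mm thick (x), 42 mm long, 58 to 78 mm above the underside, open below it down to the block. Point: centre of the stamp, 39 mm above its underside; z up. Starts in one of the rack's two front bays, not necessarily its own.
- yellow_stamp_mid (a point): Small copper stamp, block 54 (x) x 50 (y) x 30 mm high, about 0.25 kg, with a yellow grip bar on a dark strap handle, along y: 16 mm thick (x), 42 mm long, 58 to 78 mm above the underside, open below it down to the block. Point: centre of the stamp, 39 mm above its underside; z up. Starts in one of the rack's two front bays, not necessarily its own.
- rack: Fixed wooden rack 190 (x) x 148 (y) mm, origin under its centre, x from open front to back. Floor 12 mm thick, open in front. Dock at x +10 to +83 mm: walls 120 mm apart, back wall 42 mm high, side lips 48 to 54 mm above the table reach in to y = +/-45 mm, so the big stamp cannot be lifted there: slide it 75 to 95 mm to the rack's -x, then lift.
- blue_bay: Blue rectangle painted on the rack's floor, 92 (x) x 62 (y) mm: the bay of the small stamp with the blue grip. Origin: its centre, on the rack floor 12 mm above the table; axes parallel to the rack's. The two bays lie side by side, 68 mm apart along the rack's y, 45 mm to the -x side of the rack's origin; which is left varies.
- yellow_bay: Yellow rectangle painted on the rack's floor, 92 (x) x 62 (y) mm: the bay of the small stamp with the yellow grip. Origin: its centre, on the rack floor 12 mm above the table; axes parallel to the rack's. The two bays lie side by side, 68 mm apart along the rack's y, 45 mm to the -x side of the rack's origin; which is left varies.
- mat: Black rubber side mat, fixed, 190 (x) x 140 (y) x 4 mm; origin at the centre of its underside on the table. Two small stamps fit on it side by side along x. Mat and printing board may change sides.
- board: White printing board, fixed, 150 (x) x 180 (y) x 8 mm, with a brown motif frame round a blank field of 79 (x) x 125 (y) mm at its centre; the big stamp belongs in the middle of the field with its long side along the field's long side (either way round). Origin at the centre of the board's underside on the table.
- jar: Amber glass jar with steel lid, 64 mm across, 85 mm high, loose, not to be moved; origin at the centre of its underside.
- brush_pot: Green pot with three brushes, 68 mm across, pot 95 mm and brushes 162 mm high, loose, not to be moved; origin at the centre of its underside.
Mind the look-alikes: they are no part of the job. Leave any pink or turquoise look-alike of the part that bears white_stamp_mid alone.

How it is judged:
By the outcome, as a careful person would: the job done as asked, in the order asked, and still so for the second after the job is handed in, with the robot touching nothing.
It also fails if it takes over 118 s, if anything falls off the work surface, if the arm or the gripper's body presses on something with over 40 N, if the wrist force passes 120 N, or if a joint passes its speed limit or range.

## Robot

A 6-joint arm with a two-finger parallel gripper is mounted at the origin on the work surface. World frame = base frame: x ahead of the robot, y to its left, z up, the work surface at z = 0. Lengths are in m, angles in rad, forces in N, time in s.
With the tool pointing down it reaches from about 0.3 to 0.85 m from the base axis. Payload 4.2 kg.
Tool frame: the origin (TCP) lies at the very end of the fingers, on their centre line; the grasp point (between the pads) lies grip_depth behind it (grip_depth is the distance from the TCP to the grasp point, in m); z points along the fingers, y is the direction in which the jaws open and shut (so a half turn about z gives the same grasp; the last joint's range is limited). The gripper opens to 91 mm and grips with 3 to 60 N. Pads are 32 mm wide; open, the fingers measure 118 mm over their backs; the gripper's body (76 mm by 178 mm) begins 60 mm behind the grasp point.
Start: joints at [-1.235, 0.32, 1.565, -0, 1.257, -0.02], TCP at [0.2, -0.539, 0.214] pointing down, gripper open.
Joint ranges: [-3.11, 3.11], [-0.84, 2.01], [0.21, 2.61], [-1.34, 4.49], [0.05, 2.63], [-2.56, 2.56]. Speed limits (rad/s): [2.57, 2.57, 3.14, 3.14, 3.14, 3.14].

## Interface

Orientations are given as a unit quaternion [x, y, z, w].
In Python, from workcell import * gives the robot as it stands. The module is installed in compiled form; this text tells all that it offers.
- The arm moves only by the tool move_arm, never from a script. Its argument "motion" is a list of rows, each a list of 7 numbers: the closure, from 0 (fully open) to 1 (shut), then the shift along the world's x, y, z in units of 25 mm (1.0 is 25 mm), then the turn, a rotation vector about the world's x, y, z in units of 8 degrees (1.0 is 8 degrees). In form: [[gripper, tx, ty, tz, ax, ay, az], ...]. A call has 1 to 10 rows; each row shifts and turns the commanded pose from where the row before left it; what a row does not reach is not made up. A row lasts 1/8 s, in which the tool goes at most 62.5 mm and 10.7 degrees, less where a joint would pass 70% of its speed; a pose out of reach is approached as far as the arm can. A call is refused whole if a number of a shift passes 1 or a number of a turn 1, either way. A call with a gripper value outside its range is refused whole. The fingers move at their own pace and stop on an object; the grip force is fixed at half the most. Time passes only in rows, so rows that do not move let the fingers close. It gives the time, the measured TCP pose, the force and the opening at its end, in the units of the state.
- sense(): the state, without advancing time (a new reading comes with each control period).
- read_camera(name): name is "scene" or "top"; returns a dict with "img" (384x512x3 uint8, blue, green, red), "fx", "fy", "cx", "cy" (pixels), "dist" ([k1, k2, p1, p2, k3] as OpenCV has them; the pictures are not rectified), "world_from_camera" (4x4, takes a point from camera to world coordinates). Camera axes: x right, y up, looking along -z (the intrinsics and any distortion apply to the point x, -y, -z); pixel columns grow to the right and rows downward; lengths in m; the calibration is good to about 2 mm. A picture is of the moment at which its call begins. There is no depth.
- close_job(): hands the job in, once; it reports no verdict.
The state is a dict: "t": time; "joint_pos": joint angles; "joint_vel": joint speeds; "tau": joint torques, N m; "ee_pos": TCP position; "tool_rot": TCP orientation; "ft_force": force on the tool from outside, world axes, zero at the start; "wrist_torque": the same for the moment, N m; "gripper_width": opening from 0.0 (shut) to 1.0 (fully open).
Only numpy, scipy, OpenCV 4.12 (cv2) and the standard library are available. Lean on these libraries where they do the work, as an engineer would, in place of code of your own. Each camera call takes 0.05 s, during which the arm holds its last target.

## Working session

There is one attempt and no reset: what is moved stays moved. The work goes in short steps, Python scripts to look and compute and a tool call to move; the robot and the scene stay as the last step left them, time stands still between calls to the robot, and variables do not carry over. Pictures are saved under pics/ and viewed, and the job is handed in when it is done.

Besides the shell and the picture viewer there is one more tool, called after ">>>" as name([rows], argument=value, ...), one row to a line, values as JSON. move_arm: Moves the arm, as the interface text tells. Its arguments: {"type":"object","properties":{"motion":{"type":"array","items":{"type":"array","items":{"type":"number"}}}},"required":["motion"]}

```bash
mkdir -p pics
python3 - <<'E'
from workcell import *
import cv2, numpy as np
s=sense(); print({k:np.round(v,3) for k,v in s.items()})
for n in("scene","top"):
    c=read_camera(n); cv2.imwrite(f"pics/{n}0.png",c["img"]); print(n,c["fx"],c["fy"],c["cx"],c["cy"],c["dist"],np.round(c["world_from_camera"],4).tolist())
E
```

```text
{'t': np.float64(0.0), 'joint_pos': array([-1.235,  0.32 ,  1.566,  0.   ,  1.257, -0.02 ]), 'joint_vel': array([0.001, 0.001, 0.   , 0.001, 0.001, 0.001]), 'tau': array([-2.0000e-03, -4.1247e+01, -2.3197e+01,  7.2000e-02,  4.6000e-02,
       -0.0000e+00]), 'ee_pos': array([ 0.2  , -0.539,  0.213]), 'tool_rot': array([ 0.984,  0.177, -0.   , -0.001]), 'ft_force': array([-0.377, -0.494, -0.253]), 'wrist_torque': array([-0.009,  0.012,  0.012]), 'gripper_width': np.float64(1.0)}
scene 438.19241567237395 438.19241567237395 248.17199220793776 192.10738390609012 [-0.16742313  0.          0.          0.          0.        ] [[0.5229, -0.5019, 0.6889, 1.275], [0.8522, 0.2911, -0.4348, -0.4528], [0.0177, 0.8145, 0.5799, 0.6736], [0.0, 0.0, 0.0, 1.0]]
top 369.7909966169858 369.7909966169858 258.2174908655341 193.0025371631684 [-0.07026062  0.          0.          0.          0.        ] [[0.004, 0.99, -0.141, 0.429], [-0.9998, 0.0013, -0.0195, -0.0156], [-0.0191, 0.141, 0.9898, 0.9704], [0.0, 0.0, 0.0, 1.0]]
```

View pics/scene0.png

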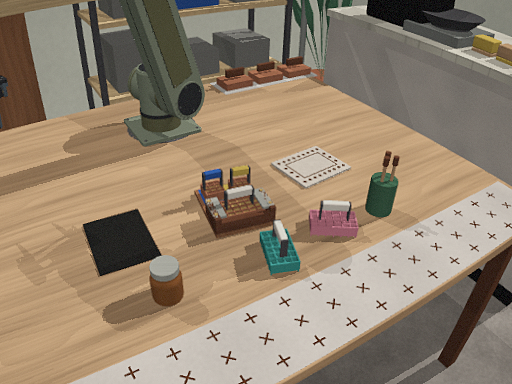

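View pics/top0.png

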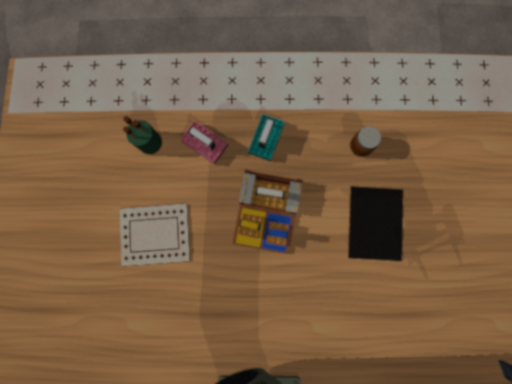

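The top view shows the rack near (270,210), the board at (155,235) and the mat at (376,223). The jar is at (366,141) and the pot at (145,137). The pink and turquoise look-alikes sit behind the rack. I'll zoom in on the rack next.

```bash
cat > h.py <<'E'
from workcell import *
import cv2, numpy as np
def K(c): return np.array([[c["fx"],0,c["cx"]],[0,c["fy"],c["cy"]],[0,0,1.]])
def ray(c,px):
    p=cv2.undistortPoints(np.array(px,float).reshape(-1,1,2),K(c),np.array(c["dist"])).reshape(-1,2)
    d=np.c_[p[:,0],-p[:,1],-np.ones(len(p))]
    T=np.array(c["world_from_camera"]); return T[:3,3],d@T[:3,:3].T
def onz(c,px,z):
    o,d=ray(c,px); return o+d*((z-o[2])/d[:,2])[:,None]
def proj(c,P):
    T=np.linalg.inv(np.array(c["world_from_camera"])); P=np.array(P,float).reshape(-1,3)@T[:3,:3].T+T[:3,3]
    q=P*[1,-1,-1]; return cv2.projectPoints(q,np.zeros(3),np.zeros(3),K(c),np.array(c["dist"]))[0].reshape(-1,2)
def crop(c,x0,y0,x1,y1,s,fn):
    cv2.imwrite(fn,cv2.resize(c["img"][y0:y1,x0:x1],None,fx=s,fy=s,interpolation=cv2.INTER_CUBIC))
E
python3 - <<'E'
from h import *
c=read_camera("top");crop(c,225,160,315,260,6,"pics/t1.png")
c=read_camera("scene");crop(c,180,150,290,245,6,"pics/s1.png")
E
```

```text
(no output)
```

View pics/t1.png

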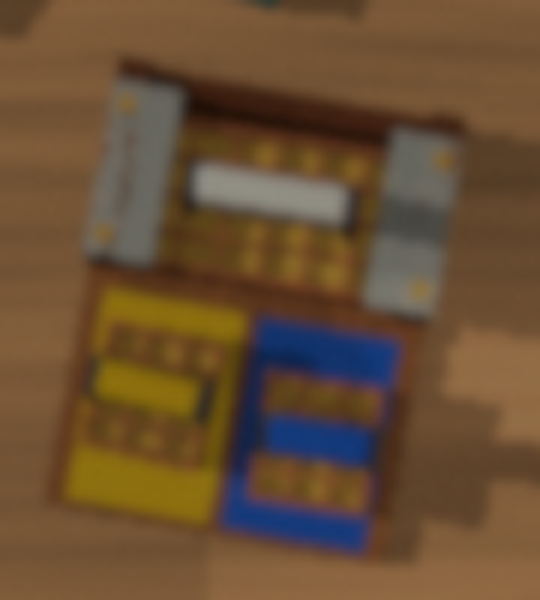

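View pics/s1.png

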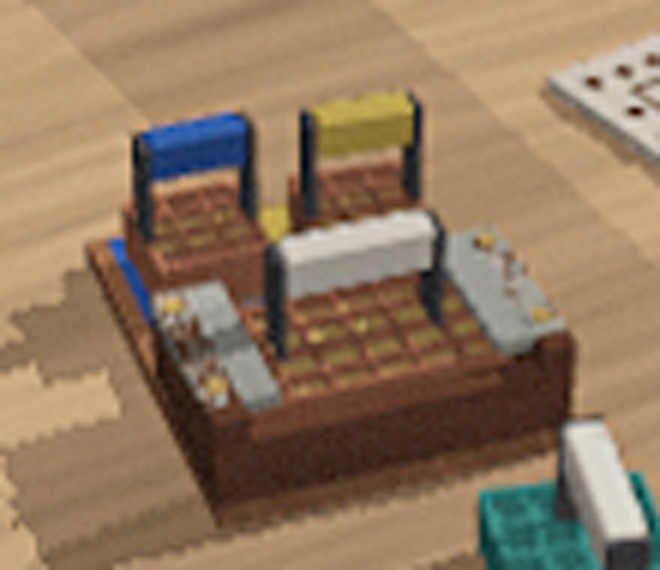

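The yellow stamp is in the yellow bay (left, +y) and the blue stamp is in the blue bay (right). The white stamp is docked behind them. Next I'll measure positions.

Run:
```python
from h import *
import workcell; print([n for n in dir(workcell) if n[0]!='_'], getattr(workcell,'grip_depth',None))
t=read_camera("top"); s=read_camera("scene")
# colour stats & masks
def blobs(c,lo,hi,roi,minA=15):
    x0,y0,x1,y1=roi; hsv=cv2.cvtColor(c["img"],cv2.COLOR_BGR2HSV); m=cv2.inRange(hsv,np.array(lo),np.array(hi)); k=np.zeros_like(m);k[y0:y1,x0:x1]=m[y0:y1,x0:x1]
    cs,_=cv2.findContours(k,cv2.RETR_EXTERNAL,cv2.CHAIN_APPROX_NONE); return [q for q in cs if cv2.contourArea(q)>=minA]
for nm,lo,hi,z in(("mat",(0,0,0),(180,255,45),.004),):
    for q in blobs(t,lo,hi,(330,170,420,275),500):
        r=cv2.minAreaRect(q); P=onz(t,cv2.boxPoints(r),z); print(nm,r,np.round(P,3).tolist(),P.mean(0).round(4))
for q in blobs(t,(0,0,120),(180,60,255),(100,190,210,280),800):
    r=cv2.minAreaRect(q);P=onz(t,cv2.boxPoints(r),.008);print("board",r,np.round(P,3).tolist(),P.mean(0).round(4))
roi=(230,165,310,255)
for nm,lo,hi in(("blue",(105,150,60),(130,255,255)),("yel",(22,150,60),(32,255,255)),("white",(0,0,150),(180,50,255))):
  for q in blobs(t,lo,hi,roi,20):
    r=cv2.minAreaRect(q); print(nm,"top",r,cv2.contourArea(q),onz(t,[r[0]],.090).round(4))
  for q in blobs(s,lo,hi,(190,155,280,235),20):
    r=cv2.minAreaRect(q); print(nm,"scene",r,cv2.contourArea(q))
crop(t,100,190,210,280,7,"pics/board.png"); crop(s,260,135,360,200,7,"pics/boards.png")
```

```text
['Unreachable', 'close_job', 'grip_depth', 'read_camera', 'sense'] 0.0188
mat ((375.9962158203125, 223.10699462890625), (52.03824996948242, 70.74061584472656), 2.0454084873199463) [[0.399, -0.231, 0.004], [0.583, -0.243, 0.004], [0.579, -0.382, 0.004], [0.394, -0.366, 0.004]] [ 0.4886 -0.3054  0.004 ]
board ((153.88070678710938, 234.3299560546875), (57.21138000488281, 67.82719421386719), 85.91438293457031) [[0.525, 0.376, 0.008], [0.538, 0.194, 0.008], [0.39, 0.18, 0.008], [0.375, 0.358, 0.008]] [0.457 0.277 0.008]
blue top ((273.2069091796875, 246.48275756835938), (22.654830932617188, 7.056422710418701), 21.801406860351562) 58.0 [[ 0.427  -0.0342  0.09  ]]
blue top ((277.54052734375, 232.75677490234375), (17.426292419433594, 4.93196964263916), 9.462322235107422) 67.0 [[ 0.4593 -0.0445  0.09  ]]
blue top ((278.6048583984375, 218.2139892578125), (21.608766555786133, 6.343857765197754), 7.594643592834473) 107.5 [[ 0.4938 -0.0471  0.09  ]]
blue scene ((212.2692413330078, 173.84616088867188), (7.648529529571533, 16.277639389038086), 78.69007110595703) 101.0
yel top ((252.08033752441406, 
[... 317 characters left out ...]
5977, 4.549945831298828), 15.5241117477417) 62.5 [[0.5085 0.0125 0.09  ]]
yel scene ((240.0, 171.5), (7.0, 16.0), 90.0) 53.0
white scene ((276.5, 227.0), (14.0, 5.0), 90.0) 37.0
white scene ((221.00001525878906, 212.00003051757812), (7.155416965484619, 5.366562843322754), 63.43495178222656) 27.5
white scene ((213.83822631835938, 200.8970489501953), (7.88893461227417, 7.71743631362915), 59.036251068115234) 33.5
white scene ((262.1538391113281, 196.2307586669922), (19.969207763671875, 9.984602928161621), 56.3099365234375) 115.0
white scene ((239.44705200195312, 191.0117645263672), (9.328010559082031, 24.730073928833008), 77.47119140625) 189.5
white scene ((275.0, 164.0), (8.0, 8.0), 90.0) 24.5
```

View pics/board.png

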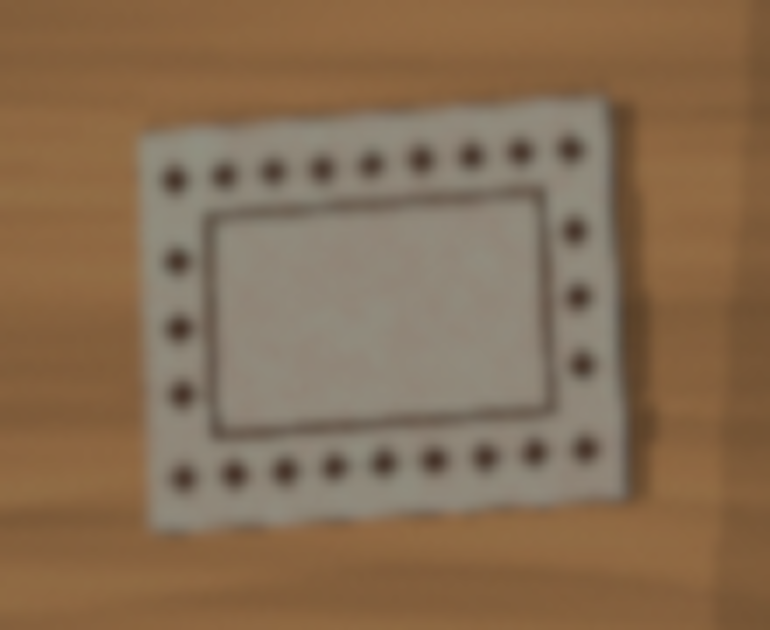

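```bash
cat > m.py <<'E'
from h import *
t=read_camera("top"); s=read_camera("scene")
def un(p,ox,oy,k): return (np.array(p,float)+.5)/k-.5+[ox,oy]
f=lambda P:np.round(P,4).tolist()
for n,p in(("blue",[(255,318),(402,340),(362,552),(222,525)]),("yel",[(105,285),(248,315),(215,525),(62,500)])):
    P=onz(t,un(p,225,160,6),.012);
    print(n,f(P[:,:2]),f(P.mean(0)),"dims",[round(float(np.linalg.norm(P[i]-P[(i+1)%4])),4) for i in range(4)],"yaws",[round(float(np.degrees(np.arctan2(*(P[a]-P[b])[[1,0]]))),1) for a,b in((0,3),(1,2),(0,1),(3,2))])
L=onz(t,un([(125,75),(188,88),(152,268),(85,257),(393,127),(463,133),(436,316),(366,304)],225,160,6),.054); print("lips",f(L[:,:2]),f(L.mean(0)))
# bar tops
for n,p,z in(("white",[(195,163),(352,190),(350,224),(192,200)],.09),("yel",[(97,362),(203,384),(200,418),(93,392)],.09),("blue",[(268,415),(372,428),(370,463),(265,450)],.09)):
    P=onz(t,un(p,225,160,6),z); print("bar top",n,f(P.mean(0)),f(P[:,:2]))
# scene bar top faces
for n,p in(("white",[(285,243),(435,212),(437,228),(290,263)]),("blue",[(147,130),(240,114),(246,128),(152,148)]),("yel",[(313,107),(408,93),(414,105),(316,124)])):
    P=onz(s,un(p,180,150,6),.09); print("scene top",n,f(P.mean(0)),f(P[:,:2]))
P=onz(t,un([(213,214),(540,193),(551,412),(217,435)],100,190,7),.008);print("field",f(P[:,:2]),f(P.mean(0)),[round(float(np.linalg.norm(P[i]-P[(i+1)%4])),4) for i in range(4)])
P=onz(t,un([(140,130),(607,98),(632,500),(150,530)],100,190,7),.008);print("board",f(P[:,:2]),f(P.mean(0)))
P=onz(s,[(272,165),(313,148),(351,167),(309,187)],.008);print("board scene",f(P[:,:2]),f(P.mean(0)))
P=onz(s,[(82,219),(142,209),(161,254),(101,273)],.004);print("mat scene",f(P[:,:2]),f(P.mean(0)))
E
python3 m.py
```

```text
blue [[0.5142, -0.02], [0.5047, -0.0836], [0.414, -0.0658], [0.4252, -0.006]] [0.4645, -0.0439, 0.012] dims [0.0642, 0.0925, 0.0609, 0.09] yaws [-9.0, -11.1, 81.6, 79.3]
yel [[0.5284, 0.0451], [0.5155, -0.017], [0.4252, -0.003], [0.4356, 0.0627]] [0.4762, 0.022, 0.012] dims [0.0635, 0.0913, 0.0665, 0.0945] yaws [-10.7, -8.8, 78.2, 81.1]
lips [[0.6129, 0.0349], [0.6073, 0.0084], [0.5312, 0.023], [0.5357, 0.0509], [0.5907, -0.0776], [0.5882, -0.1069], [0.5114, -0.0947], [0.5163, -0.0658]] [0.5617, -0.0285, 0.054]
bar top white [0.557, -0.0265, 0.09] [[0.5696, 0.0045], [0.5587, -0.0585], [0.545, -0.0576], [0.5546, 0.0056]]
bar top yel [0.4789, 0.0226, 0.09] [[0.4895, 0.0431], [0.4809, 0.0009], [0.4675, 0.002], [0.4776, 0.0445]]
bar top blue [0.4594, -0.0449, 0.09] [[0.4688, -0.0248], [0.4637, -0.0659], [0.45, -0.0651], [0.455, -0.0237]]
scene top white [0.5614, -0.0251, 0.09] [[0.5504, -0.0532], [0.5614, 0.008], [0.5711, 0.0028], [0.5628, -0.058]]
scene top blue [0.462, -0.0453, 0.09] [[0.4519, -0.0628], [0.4603, -0.024], [0.4709, -0.027], [0.465, -0.0672]]
scene top yel [0.4812, 0.0227, 0.09] [[0.4707, 0.0048], [0.481, 0.0448], [0.4903, 0.042], [0.4827, -0.0006]]
field [[0.4932, 0.342], [0.5018, 0.2171], [0.4204, 0.2104], [0.4106, 0.3365]] [0.4565, 0.2765, 0.008] [0.1252, 0.0817, 0.1265, 0.0828]
board [[0.5249, 0.372], [0.5377, 0.1928], [0.3884, 0.1792], [0.3752, 0.3605]] [0.4566, 0.2761, 0.008]
board scene [[0.404, 0.1759], [0.3846, 0.3421], [0.527, 0.3703], [0.546, 0.1998]] [0.4654, 0.272, 0.008]
mat scene [[0.3716, -0.364], [0.4081, -0.2193], [0.5836, -0.2404], [0.5748, -0.3752]] [0.4845, -0.2997, 0.004]
```

View pics/boards.png

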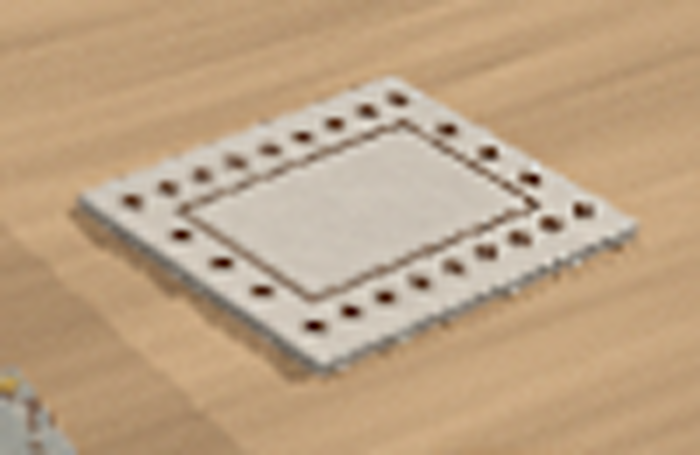

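>>> move_arm([
  [0,0.47,0.94,-0.1,0,0,0.3],
  [0,0.47,0.94,-0.1,0,0,0.3],
  [0,0.47,0.94,-0.1,0,0,0.3],
  [0,0.47,0.94,-0.1,0,0,0.3],
  [0,0.47,0.94,-0.1,0,0,0.3],
  [0,0.47,0.94,-0.1,0,0,0.3],
  [0,0.47,0.94,-0.1,0,0,0.3],
  [0,0.47,0.94,-0.1,0,0,0.3],
])

```text
t: 1.4
ee_pos: [0.2946, -0.3502, 0.194]
tool_rot: [0.941, 0.339, 0.0, 0.0]
ft_force: [-1.3, 0.4, -1.0]
gripper_width: 0.998
```

```bash
cat > d.py <<'E'
# usage: d.py x y z jawyaw_deg  -> remaining shift (25mm units) and turn (8deg units)
from h import *
import sys
from scipy.spatial.transform import Rotation as R
def d(x,y,z,yaw):
    s=sense(); p=s["ee_pos"]; r=R.from_quat(s["tool_rot"])
    tgt=R.from_euler('z',np.radians(yaw+90))*R.from_euler('x',np.pi)
    rv=(tgt*r.inv()).as_rotvec()
    yv=r.as_matrix()[:,1]
    print("t",round(float(s["t"]),2),"pos",np.round(p,4),"jaw",round(float(np.degrees(np.arctan2(yv[1],yv[0]))),2),"w",round(float(s["gripper_width"]),3),"F",np.round(s["ft_force"],1),"T",np.round(s["wrist_torque"],2))
    print("units",np.round((np.array([x,y,z])-p)/.025,3),"turn",np.round(np.degrees(rv)/8,3))
if __name__=="__main__": d(*map(float,sys.argv[1:5]))
E
python3 d.py .480 .023 .15 -12
python3 - <<'E'
exec(open('m.py').read().split("for n,p in")[0])
P=onz(s,un([(180,211),(402,124),(540,205),(313,298)],260,135,7),.008);print("field scene",f(P[:,:2]),f(P.mean(0)))
E
```

```text
t 1.4 pos [ 0.2946 -0.3502  0.194 ] jaw -50.34 w 0.998 F [-1.3  0.4 -1. ] T [ 0.06 -0.04 -0.07]
units [ 7.415 14.93  -1.761] turn [1.000e-03 3.000e-03 4.793e+00]
field scene [[0.4219, 0.2102], [0.4114, 0.3363], [0.4928, 0.3448], [0.5014, 0.2182]] [0.4569, 0.2774, 0.008]
```

>>> move_arm([
  [0,0.46,0.93,-0.11,0,0,0.3],
  [0,0.46,0.93,-0.11,0,0,0.3],
  [0,0.46,0.93,-0.11,0,0,0.3],
  [0,0.46,0.93,-0.11,0,0,0.3],
  [0,0.46,0.93,-0.11,0,0,0.3],
  [0,0.46,0.93,-0.11,0,0,0.3],
  [0,0.46,0.93,-0.11,0,0,0.3],
  [0,0.46,0.93,-0.11,0,0,0.3],
])

```text
t: 2.5
ee_pos: [0.3869, -0.1651, 0.1722]
tool_rot: [0.871, 0.491, 0.0, 0.001]
ft_force: [-0.1, -0.4, 0.5]
gripper_width: 0.995
```

>>> move_arm([
  [0,0.46,0.93,-0.11,0,0,0.3],
  [0,0.46,0.93,-0.11,0,0,0.3],
  [0,0.46,0.93,-0.11,0,0,0.3],
  [0,0.46,0.93,-0.11,0,0,0.3],
  [0,0.46,0.93,-0.11,0,0,0.3],
  [0,0.46,0.93,-0.11,0,0,0.3],
  [0.2,0.46,0.93,-0.11,0,0,0.3],
  [0.4,0.46,0.93,-0.11,0,0,0.3],
  [0.4,0,0,0,0,0,0],
])

```text
t: 3.62
ee_pos: [0.4793, 0.0213, 0.1499]
tool_rot: [0.777, 0.63, 0.0, 0.0]
ft_force: [-0.9, 0.1, -0.3]
gripper_width: 0.704
```

```bash
python3 d.py .480 .0227 .0612 -12
python3 - <<'E'
from h import *
c=read_camera("top");crop(c,200,130,320,260,5,"pics/t2.png")
c=read_camera("scene");crop(c,170,90,290,245,5,"pics/s2.png")
E
```

```text
t 3.62 pos [0.4793 0.0213 0.1499] jaw -11.94 w 0.704 F [-0.9  0.1 -0.3] T [-0.06 -0.06  0.01]
units [ 0.029  0.055 -3.546] turn [ 0.003  0.003 -0.007]
```

View pics/s2.png

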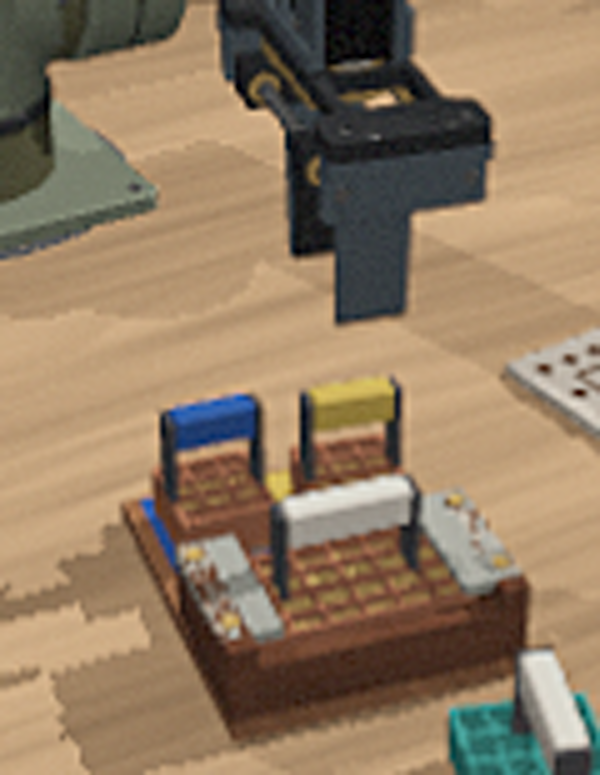

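The gripper is centred above the yellow bar at (350,400) in the crop. I'll descend and grip.

>>> move_arm([
  [0.4,0.03,0.06,-0.8,0,0,0],
  [0.4,0,0,-0.9,0,0,0],
  [0.4,0,0,-0.9,0,0,0],
  [0.4,0,0,-0.6,0,0,0],
  [0.4,0,0,-0.35,0,0,0],
  [0.4,0,0,0,0,0,0],
])

```text
t: 4.47
ee_pos: [0.4787, 0.0219, 0.0611]
tool_rot: [0.778, 0.629, -0.0, -0.0]
ft_force: [-0.1, 0.0, 0.4]
gripper_width: 0.598
```

>>> move_arm([
  [1,0,0,0,0,0,0],
  [1,0,0,0,0,0,0],
  [1,0,0,0,0,0,0],
  [1,0,0,0,0,0,0],
  [1,0,0,0,0,0,0],
])

```text
t: 5.1
ee_pos: [0.4791, 0.0225, 0.0614]
tool_rot: [0.777, 0.629, 0.0, 0.0]
ft_force: [0.4, 0.4, 1.4]
gripper_width: 0.176
```

```bash
python3 d.py .480 .0227 .15 -12
```

```text
t 5.1 pos [0.4791 0.0225 0.0614] jaw -12.01 w 0.176 F [0.4 0.4 1.4] T [-0.07 -0.04 -0.02]
units [0.035 0.007 3.546] turn [0.    0.002 0.001]
```

>>> move_arm([
  [1,0,0,0.4,0,0,0],
  [1,0,0,0.8,0,0,0],
  [1,0,0,0.9,0,0,0],
  [1,0,0,0.9,0,0,0],
  [1,0,0,0.9,0,0,0],
  [1,0,0,0.6,0,0,0],
  [1,-0.1,-0.4,0,0,0,0],
  [1,-0.1,-0.8,0,0,0,0.1],
  [1,-0.1,-0.9,0,0,0,0.1],
  [1,-0.1,-0.9,0,0,0,0.1],
])

```text
t: 6.35
ee_pos: [0.4678, -0.0536, 0.1726]
tool_rot: [0.764, 0.646, -0.001, -0.001]
ft_force: [0.5, 0.3, -2.5]
gripper_width: 0.17
```

>>> move_arm([
  [1,-0.1,-0.9,0,0,0,0.1],
  [1,-0.1,-0.9,0,0,0,0.1],
  [1,-0.1,-0.9,0,0,0,0.1],
  [1,-0.1,-0.9,0,0,0,0.1],
  [1,-0.1,-0.9,0,0,0,0.1],
  [1,-0.1,-0.9,0,0,0,0.1],
  [1,-0.1,-0.9,0,0,0,0.06],
  [1,-0.1,-0.9,0,0,0,0],
  [1,-0.1,-0.9,0,0,0,0],
  [1,-0.1,-0.9,-0.3,0,0,0],
])

```text
t: 7.6
ee_pos: [0.4431, -0.2785, 0.1654]
tool_rot: [0.733, 0.68, -0.0, -0.001]
ft_force: [0.3, 0.9, -2.0]
gripper_width: 0.169
```

```bash
python3 d.py .4406 -.300 .0534 -4.3
python3 - <<'E'
from h import *
c=read_camera("top");cv2.imwrite("pics/t3.png",c["img"])
E
```

```text
t 7.6 pos [ 0.4431 -0.2785  0.1654] jaw -4.35 w 0.169 F [ 0.3  0.9 -2. ] T [-0.02 -0.07 -0.01]
units [-0.101 -0.858 -4.478] turn [-0.003 -0.008  0.007]
```

View pics/t3.png

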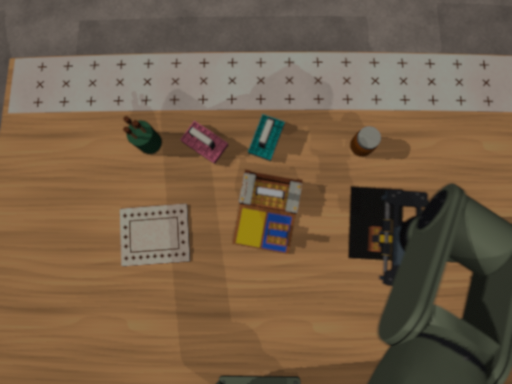

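>>> move_arm([
  [1,-0.1,-0.86,0,0,0,0],
  [1,0,0,-0.9,0,0,0],
  [1,0,0,-0.9,0,0,0],
  [1,0,0,-0.9,0,0,0],
  [1,0,0,-0.9,0,0,0],
  [1,0,0,-0.5,0,0,0],
  [1,0,0,-0.2,0,0,0],
  [1,0,0,-0.1,0,0,0],
  [1,0,0,0,0,0,0],
])

```text
t: 8.78
ee_pos: [0.4419, -0.2992, 0.0567]
tool_rot: [0.733, 0.68, 0.0, 0.001]
ft_force: [0.7, -0.6, -2.6]
gripper_width: 0.174
```

```bash
python3 d.py .4406 -.300 .0534 -4.3
```

```text
t 8.78 pos [ 0.4419 -0.2992  0.0567] jaw -4.33 w 0.174 F [ 0.7 -0.6 -2.6] T [-0.03 -0.12  0.05]
units [-0.051 -0.03  -0.132] turn [0.004 0.006 0.004]
```

>>> move_arm([
  [1,0,0,-0.06,0,0,0],
  [1,0,0,-0.04,0,0,0],
  [1,0,0,0,0,0,0],
])

```text
t: 9.15
ee_pos: [0.4415, -0.299, 0.0538]
tool_rot: [0.733, 0.68, 0.0, 0.0]
ft_force: [0.3, 0.2, -2.0]
gripper_width: 0.171
```

```bash
python3 d.py .4406 -.300 .0534 -4.3
```

```text
t 9.15 pos [ 0.4415 -0.299   0.0538] jaw -4.33 w 0.171 F [ 0.3  0.2 -2. ] T [-0.03 -0.07  0.  ]
units [-0.037 -0.041 -0.015] turn [0.    0.001 0.004]
```

>>> move_arm([
  [1,0,0,-0.03,0,0,0],
  [1,0,0,0,0,0,0],
])

```text
t: 9.4
ee_pos: [0.4417, -0.2991, 0.0534]
tool_rot: [0.733, 0.68, 0.0, 0.0]
ft_force: [-0.4, 0.6, 3.1]
gripper_width: 0.175
```

```bash
python3 d.py .4406 -.300 .0534 -4.3
```

```text
t 9.4 pos [ 0.4417 -0.2991  0.0534] jaw -4.33 w 0.175 F [-0.4  0.6  3.1] T [ 0.13  0.1  -0.01]
units [-0.044 -0.036  0.001] turn [0.002 0.003 0.004]
```

>>> move_arm([
  [0.4,0,0,0,0,0,0],
  [0.4,0,0,0,0,0,0],
  [0.4,0,0,0,0,0,0],
  [0.4,0,0,0.4,0,0,0],
  [0.4,0,0,0.9,0,0,0],
  [0.4,0,0,0.9,0,0,0],
  [0.4,0,0,0.9,0,0,0],
  [0.4,0,0.5,0.2,0,0,0],
  [0.4,0.1,0.8,0,0,0,-0.1],
  [0.4,0.1,0.9,0,0,0,-0.1],
])

```text
t: 10.65
ee_pos: [0.446, -0.2426, 0.135]
tool_rot: [0.743, 0.669, -0.0, -0.001]
ft_force: [0.2, 0.4, -0.2]
gripper_width: 0.603
```

>>> move_arm([
  [0.4,0.1,0.9,0,0,0,-0.1],
  [0.4,0.1,0.9,0,0,0,-0.1],
  [0.4,0.1,0.9,0,0,0,-0.1],
  [0.4,0.1,0.9,0,0,0,0],
  [0.4,0.1,0.9,0,0,0,0],
  [0.4,0,0.9,0,0,0,0],
  [0.4,0,0.9,0,0,0,0],
  [0.4,0,0.9,0,0,0,0],
  [0.4,0,0.7,0,0,0,0],
  [0.4,0,0,0,0,0,0],
])

```text
t: 11.9
ee_pos: [0.4586, -0.0454, 0.1353]
tool_rot: [0.756, 0.655, -0.0, -0.0]
ft_force: [0.1, -0.7, -0.7]
gripper_width: 0.599
```

```bash
python3 d.py .4596 -.0451 .0614 -8.5
```

```text
t 11.9 pos [ 0.4586 -0.0454  0.1353] jaw -8.21 w 0.599 F [ 0.1 -0.7 -0.7] T [-0.01 -0.08 -0.  ]
units [ 0.039  0.014 -2.955] turn [-0.    -0.004 -0.037]
```

>>> move_arm([
  [0.4,0.04,0,-0.7,0,0,0],
  [0.4,0,0,-0.9,0,0,0],
  [0.4,0,0,-0.8,0,0,0],
  [0.4,0,0,-0.4,0,0,0],
  [0.4,0,0,-0.15,0,0,0],
  [1,0,0,0,0,0,0],
  [1,0,0,0,0,0,0],
  [1,0,0,0,0,0,0],
  [1,0,0,0,0,0,0],
  [1,0,0,0,0,0,0],
])

```text
t: 13.15
ee_pos: [0.4597, -0.0464, 0.0618]
tool_rot: [0.757, 0.654, -0.0, -0.0]
ft_force: [-1.0, -0.2, 0.8]
gripper_width: 0.175
```

```bash
python3 d.py .5324 -.307 .0534 -4.3
```

```text
t 13.15 pos [ 0.4597 -0.0464  0.0618] jaw -8.33 w 0.175 F [-1.  -0.2  0.8] T [-0.09  0.1  -0.02]
units [  2.906 -10.422  -0.334] turn [-0.    -0.003  0.504]
```

>>> move_arm([
  [1,0,0,0.4,0,0,0],
  [1,0,0,0.8,0,0,0],
  [1,0,0,0.9,0,0,0],
  [1,0,0,0.9,0,0,0],
  [1,0,0,0.8,0,0,0],
  [1,0,-0.5,0.2,0,0,0],
  [1,0.1,-0.8,0,0,0,0],
  [1,0.2,-0.9,0,0,0,0.1],
  [1,0.3,-0.9,0,0,0,0.1],
  [1,0.3,-0.9,0,0,0,0.1],
])

```text
t: 14.4
ee_pos: [0.482, -0.1479, 0.161]
tool_rot: [0.743, 0.67, -0.0, -0.001]
ft_force: [0.1, -0.2, -2.2]
gripper_width: 0.177
```

>>> move_arm([
  [1,0.3,-0.9,0,0,0,0.1],
  [1,0.3,-0.9,0,0,0,0.1],
  [1,0.3,-0.9,0,0,0,0],
  [1,0.3,-0.9,0,0,0,0],
  [1,0.3,-0.9,0,0,0,0],
  [1,0.3,-0.9,0,0,0,0],
  [1,0.2,-0.8,0,0,0,0],
  [1,0,-0.2,-0.5,0,0,0],
  [1,0,0,-0.9,0,0,0],
  [1,0,0,-0.9,0,0,0],
])

```text
t: 15.65
ee_pos: [0.5318, -0.3059, 0.1027]
tool_rot: [0.733, 0.68, -0.0, -0.001]
ft_force: [-0.0, -0.2, -2.5]
gripper_width: 0.174
```

```bash
python3 d.py .5324 -.307 .0534 -4.3
```

```text
t 15.65 pos [ 0.5318 -0.3059  0.1027] jaw -4.33 w 0.174 F [-0.  -0.2 -2.5] T [-0.04 -0.03 -0.02]
units [ 0.026 -0.046 -1.972] turn [-0.009 -0.009  0.004]
```

>>> move_arm([
  [1,0.03,-0.05,-0.8,0,0,0],
  [1,0,0,-0.6,0,0,0],
  [1,0,0,-0.3,0,0,0],
  [1,0,0,-0.15,0,0,0],
  [1,0,0,-0.06,0,0,0],
  [1,0,0,0,0,0,0],
])

```text
t: 16.4
ee_pos: [0.5336, -0.3079, 0.0569]
tool_rot: [0.733, 0.68, 0.0, 0.0]
ft_force: [0.4, 0.0, -3.4]
gripper_width: 0.173
```

```bash
python3 d.py .5324 -.307 .0534 -4.3
```

```text
t 16.4 pos [ 0.5336 -0.3079  0.0569] jaw -4.33 w 0.173 F [ 0.4  0.  -3.4] T [-0.04 -0.06  0.  ]
units [-0.047  0.037 -0.142] turn [0.003 0.006 0.004]
```

>>> move_arm([
  [1,0,0,-0.08,0,0,0],
  [1,0,0,-0.04,0,0,0],
  [1,0,0,0,0,0,0],
])

```text
t: 16.77
ee_pos: [0.5334, -0.3078, 0.0538]
tool_rot: [0.733, 0.68, 0.0, 0.0]
ft_force: [-0.7, 0.6, -0.6]
gripper_width: 0.176
```

```bash
python3 d.py .5324 -.307 .0534 -4.3
```

```text
t 16.77 pos [ 0.5334 -0.3078  0.0538] jaw -4.34 w 0.176 F [-0.7  0.6 -0.6] T [ 0.06 -0.06 -0.02]
units [-0.039  0.033 -0.014] turn [0.002 0.003 0.005]
```

>>> move_arm([
  [1,0,0,-0.02,0,0,0],
  [0.4,0,0,0,0,0,0],
  [0.4,0,0,0,0,0,0],
  [0.4,0,0,0,0,0,0],
  [0.4,0,0,0.4,0,0,0],
  [0.4,0,0,0.9,0,0,0],
  [0.4,0,0,0.9,0,0,0],
  [0.4,0,0,0.9,0,0,0],
  [0.4,0,0,0.5,0,0,0],
])

```text
t: 17.9
ee_pos: [0.5339, -0.3081, 0.1449]
tool_rot: [0.733, 0.68, 0.0, 0.001]
ft_force: [0.0, -1.1, -0.1]
gripper_width: 0.6
```

```bash
python3 d.py .558 -.0262 .0614 -10
python3 - <<'E'
from h import *
c=read_camera("top");crop(c,225,160,315,260,6,"pics/t4.png")
c=read_camera("scene");crop(c,60,130,300,290,3,"pics/s4.png")
crop(c,190,150,290,245,7,"pics/s4b.png")
E
```

```text
t 17.9 pos [ 0.5339 -0.3081  0.1449] jaw -4.33 w 0.6 F [ 0.  -1.1 -0.1] T [-0.06 -0.12 -0.02]
units [ 0.963 11.276 -3.341] turn [ 0.011  0.017 -0.709]
```

View pics/t4.png

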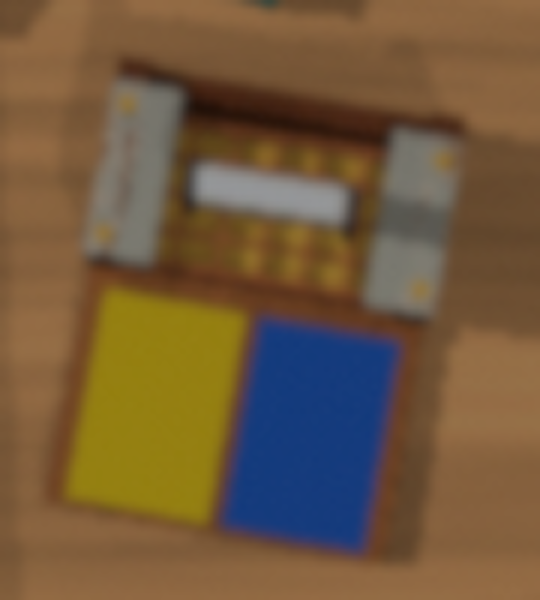

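View pics/s4.png

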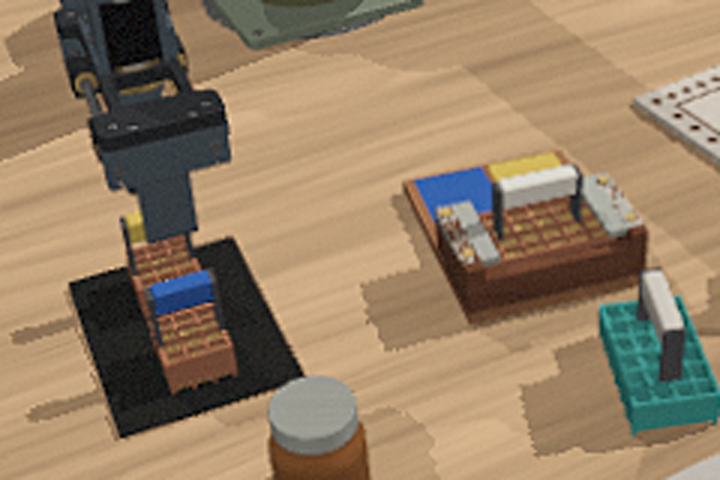

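View pics/s4b.png

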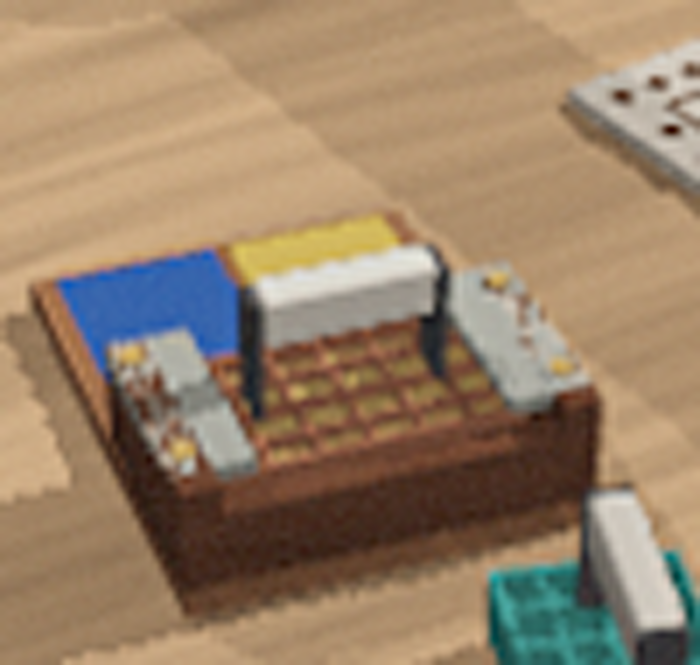

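Both small stamps stand upright on the mat and the bays are empty. I'll measure the bays precisely from here.

```bash
cat > bays.py <<'E'
from h import *
t=read_camera("top"); hsv=cv2.cvtColor(t["img"],cv2.COLOR_BGR2HSV)
for n,lo,hi in(("yel",(20,140,80),(34,255,255)),("blue",(105,140,60),(130,255,255))):
    m=cv2.inRange(hsv,np.array(lo),np.array(hi)); k=np.zeros_like(m); k[205:255,230:300]=m[205:255,230:300]
    q=max(cv2.findContours(k,cv2.RETR_EXTERNAL,cv2.CHAIN_APPROX_NONE)[0],key=cv2.contourArea)
    P=onz(t,q.reshape(-1,2),.012)[:,:2]*1000; r=cv2.minAreaRect(P.astype(np.float32)); mm=cv2.moments(k,True)
    print(n,r,"centroid",onz(t,[(mm['m10']/mm['m00'],mm['m01']/mm['m00'])],.012).round(4))
s=read_camera("scene")
u=lambda p:(np.array(p,float)+.5)/7-.5+[190,150]
P=onz(s,u([(57,284),(214,250),(232,243),(388,214),(35,288)]),.012);print(P.round(4))
E
python3 bays.py
```

```text
yel ((476.52105712890625, 22.871837615966797), (64.05084991455078, 94.53726196289062), 79.69800567626953) centroid [[0.4762 0.0227 0.012 ]]
blue ((464.0436096191406, -43.924713134765625), (57.919586181640625, 87.93971252441406), 79.76677703857422) centroid [[ 0.4639 -0.0439  0.012 ]]
[[ 0.4152 -0.0664  0.012 ]
 [ 0.4249 -0.0049  0.012 ]
 [ 0.4243  0.0033  0.012 ]
 [ 0.4371  0.065   0.012 ]
 [ 0.4134 -0.0747  0.012 ]]
```

>>> move_arm([
  [0.4,0,0.5,0,0,0,0],
  [0.4,0.1,0.8,0,0,0,-0.1],
  [0.4,0.1,0.9,0,0,0,-0.1],
  [0.4,0.1,0.9,0,0,0,-0.1],
  [0.4,0.1,0.9,0,0,0,-0.1],
  [0.4,0.1,0.9,0,0,0,-0.1],
  [0.4,0.1,0.9,0,0,0,-0.1],
  [0.4,0.1,0.9,0,0,0,-0.1],
  [0.4,0.1,0.9,0,0,0,-0.07],
  [0.4,0.1,0.9,0,0,0,0],
])

```text
t: 19.35
ee_pos: [0.555, -0.0936, 0.1421]
tool_rot: [0.769, 0.64, -0.001, -0.001]
ft_force: [0.2, 0.6, 0.0]
gripper_width: 0.601
```

>>> move_arm([
  [0.4,0.06,0.9,0,0,0,0],
  [0.4,0,0.9,0,0,0,0],
  [0.4,0,0.7,0,0,0,0],
  [0.4,0,0.25,0,0,0,0],
  [0.4,0,0,0,0,0,0],
])

```text
t: 19.98
ee_pos: [0.5572, -0.0263, 0.1428]
tool_rot: [0.769, 0.64, -0.0, 0.0]
ft_force: [-0.0, -0.5, 0.0]
gripper_width: 0.605
```

```bash
python3 d.py .558 -.0262 .0614 -10.2
```

```text
t 19.98 pos [ 0.5572 -0.0263  0.1428] jaw -10.45 w 0.605 F [-0.  -0.5  0. ] T [-0.01 -0.05 -0.03]
units [ 0.032  0.005 -3.258] turn [ 0.002 -0.001  0.032]
```

>>> move_arm([
  [0.4,0.03,0,-0.7,0,0,0.03],
  [0.4,0,0,-0.9,0,0,0],
  [0.4,0,0,-0.9,0,0,0],
  [0.4,0,0,-0.5,0,0,0],
  [0.4,0,0,-0.22,0,0,0],
  [1,0,0,0,0,0,0],
  [1,0,0,0,0,0,0],
  [1,0,0,0,0,0,0],
  [1,0,0,0,0,0,0],
  [1,0,0,0,0,0,0],
])

```text
t: 21.22
ee_pos: [0.5579, -0.0264, 0.0627]
tool_rot: [0.767, 0.641, -0.0, -0.0]
ft_force: [-1.6, 0.3, 2.2]
gripper_width: 0.173
```

```bash
python3 d.py .4744 -.0117 .0624 -10.2
```

```text
t 21.23 pos [ 0.5579 -0.0264  0.0627] jaw -10.24 w 0.173 F [-1.6  0.3  2.2] T [0.09 0.02 0.05]
units [-3.338  0.589 -0.013] turn [-0.    -0.001  0.005]
```

>>> move_arm([
  [1,-0.2,0.036,0.02,0,0,0],
  [1,-0.35,0.063,0,0,0,0],
  [1,-0.4,0.072,0,0,0,0],
  [1,-0.4,0.072,0,0,0,0],
  [1,-0.4,0.072,0,0,0,0],
  [1,-0.4,0.072,0,0,0,0],
  [1,-0.4,0.072,0,0,0,0],
  [1,-0.4,0.072,0,0,0,0],
  [1,-0.3,0.054,0,0,0,0],
  [1,-0.15,0.027,0,0,0,0],
])

```text
t: 22.48
ee_pos: [0.4725, -0.0111, 0.063]
tool_rot: [0.767, 0.641, -0.0, 0.0]
ft_force: [0.2, 0.7, -5.6]
gripper_width: 0.171
```

```bash
python3 d.py .4744 -.0117 .0624 -10.2;python3 - <<'E'
from h import *
c=read_camera("scene");crop(c,170,90,320,245,4,"pics/s5.png")
E
```

```text
t 22.48 pos [ 0.4725 -0.0111  0.063 ] jaw -10.25 w 0.171 F [ 0.2  0.7 -5.6] T [-0.09 -0.11  0.01]
units [ 0.076 -0.024 -0.024] turn [ 0.    -0.     0.006]
```

View pics/s5.png

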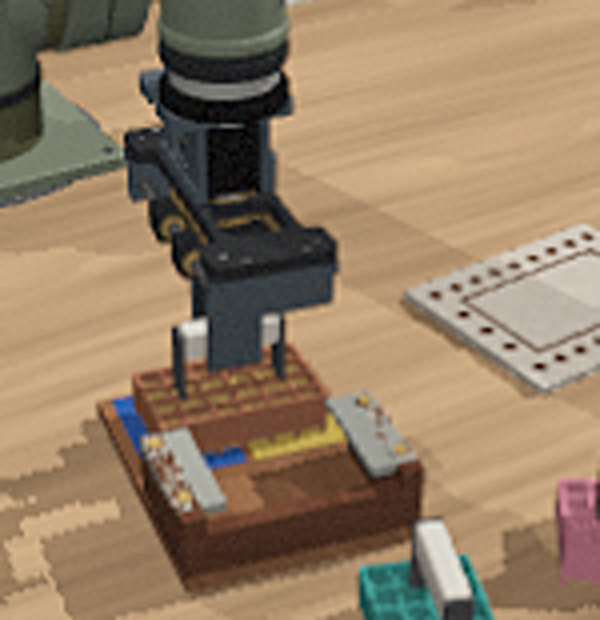

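>>> move_arm([
  [1,0,0,0.3,0,0,0],
  [1,0,0,0.7,0,0,0],
  [1,0,0,0.9,0,0,0],
  [1,0,0,0.7,0,0,0],
  [1,0,0.4,0.3,0,0,0.1],
  [1,-0.05,0.7,0,0,0,0.15],
  [1,-0.05,0.8,0,0,0,0.15],
  [1,-0.05,0.8,0,0,0,0.15],
  [1,-0.05,0.8,0,0,0,0.15],
  [1,-0.05,0.8,0,0,0,0.15],
])

```text
t: 23.78
ee_pos: [0.4658, 0.098, 0.1345]
tool_rot: [0.727, 0.686, -0.001, -0.001]
ft_force: [0.4, 0.3, -5.7]
gripper_width: 0.174
```

>>> move_arm([
  [1,-0.05,0.8,0,0,0,0.15],
  [1,-0.05,0.8,0,0,0,0.15],
  [1,-0.05,0.8,0,0,0,0.15],
  [1,-0.05,0.8,0,0,0,0.15],
  [1,-0.05,0.8,0,0,0,0.15],
  [1,-0.05,0.8,0,0,0,0.15],
  [1,-0.05,0.8,0,0,0,0.06],
  [1,-0.05,0.7,0,0,0,0],
  [1,0,0.4,0,0,0,0],
  [1,0,0,0,0,0,0],
])

```text
t: 25.02
ee_pos: [0.4568, 0.2643, 0.1353]
tool_rot: [0.68, 0.733, -0.0, 0.0]
ft_force: [-0.7, -0.1, -4.7]
gripper_width: 0.17
```

```bash
python3 d.py .4567 .277 .0583 4.26;python3 - <<'E'
from h import *
c=read_camera("scene");crop(c,240,60,380,210,4,"pics/s6.png")
E
```

```text
t 25.02 pos [0.4568 0.2643 0.1353] jaw 4.28 w 0.17 F [-0.7 -0.1 -4.7] T [-0.08 -0.05 -0.04]
units [-3.000e-03  5.070e-01 -3.082e+00] turn [ 0.002  0.    -0.003]
```

View pics/s6.png

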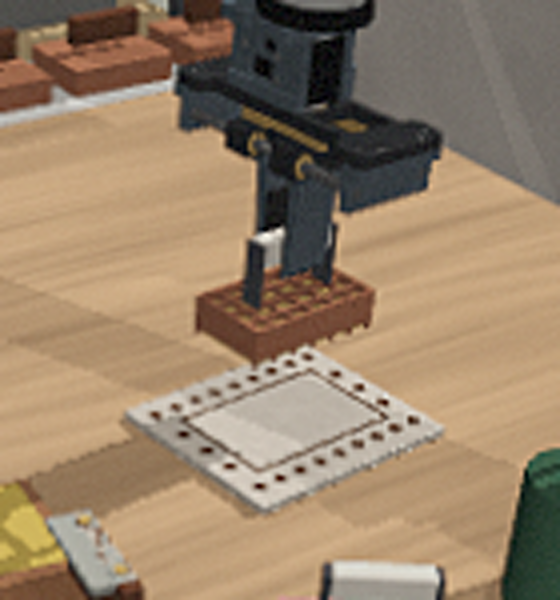

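>>> move_arm([
  [1,0,0.3,-0.5,0,0,0],
  [1,0,0.2,-0.8,0,0,0],
  [1,0,0,-0.8,0,0,0],
  [1,0,0,-0.5,0,0,0],
  [1,0,0,-0.2,0,0,0],
  [1,0,0,-0.1,0,0,0],
  [1,0,0,0,0,0,0],
])

```text
t: 25.95
ee_pos: [0.4571, 0.2764, 0.0633]
tool_rot: [0.681, 0.733, 0.0, 0.0]
ft_force: [-0.6, 0.3, -4.3]
gripper_width: 0.176
```

```bash
python3 d.py .4567 .277 .0583 4.26;python3 - <<'E'
from h import *
c=read_camera("scene");crop(c,260,90,370,200,6,"pics/s7.png")
c=read_camera("top");crop(c,100,190,210,280,6,"pics/t7.png")
E
```

```text
t 25.95 pos [0.4571 0.2764 0.0633] jaw 4.22 w 0.176 F [-0.6  0.3 -4.3] T [-0.04 -0.1   0.01]
units [-0.017  0.022 -0.201] turn [-0.003  0.006  0.005]
```

View pics/s7.png

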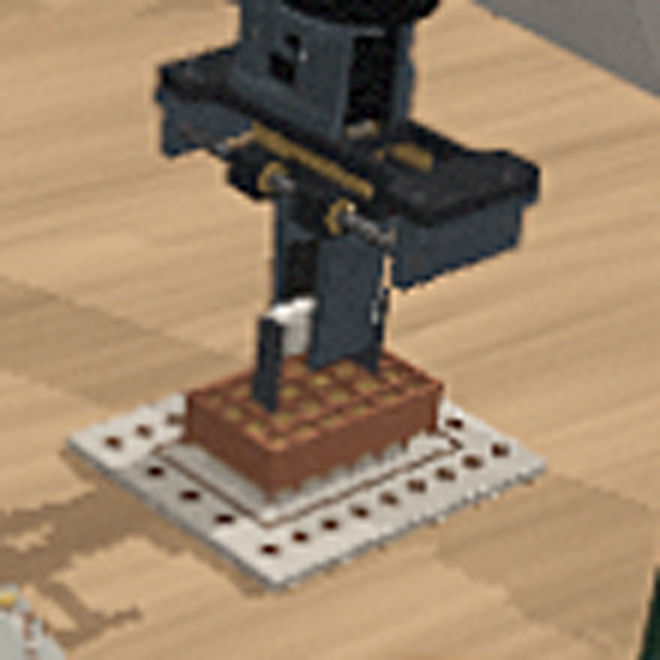

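View pics/t7.png

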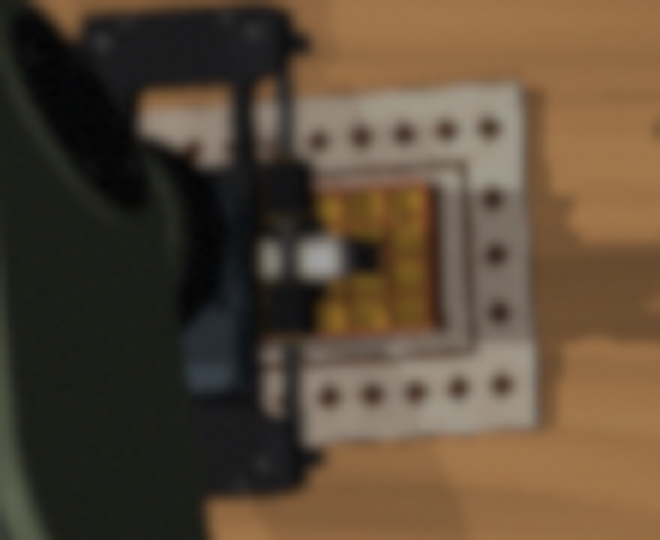

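Run:
```python
from h import *
t=read_camera("top"); s=read_camera("scene")
u=lambda p,ox,oy,k:(np.array(p,float)+.5)/k-.5+[ox,oy]
P=onz(t,u([(433,183),(441,330)],100,190,6),.043); print("top",P.round(4))
P=onz(s,u([(188,404),(273,452),(443,380)],260,90,6),.043); print("scene",P.round(4),((P[0]+P[2])/2).round(4))
```

```text
top [[0.4916 0.2211 0.043 ]
 [0.4302 0.2156 0.043 ]]
scene [[0.4407 0.2135 0.043 ]
 [0.4946 0.2222 0.043 ]
 [0.4832 0.3346 0.043 ]] [0.4619 0.274  0.043 ]
```

>>> move_arm([
  [1,0,0.09,-0.08,0,0,0],
  [1,0,0,-0.06,0,0,0],
  [1,0,0,-0.02,0,0,0],
  [1,0,0,0,0,0,0],
])

```text
t: 26.65
ee_pos: [0.4568, 0.2785, 0.0589]
tool_rot: [0.681, 0.733, -0.0, 0.0]
ft_force: [-0.3, 0.2, -5.4]
gripper_width: 0.174
```

```bash
python3 d.py .4567 .279 .0583 4.26
```

```text
t 26.65 pos [0.4568 0.2785 0.0589] jaw 4.22 w 0.174 F [-0.3  0.2 -5.4] T [-0.01 -0.12 -0.06]
units [-0.002  0.019 -0.024] turn [ 0.    -0.     0.004]
```

>>> move_arm([
  [1,0,0,-0.02,0,0,0],
  [1,0,0,-0.02,0,0,0],
  [1,0,0,0,0,0,0],
])

```text
t: 27.02
ee_pos: [0.4568, 0.2786, 0.0587]
tool_rot: [0.681, 0.733, 0.0, 0.0]
ft_force: [-2.4, -1.2, 4.9]
gripper_width: 0.174
```

```bash
python3 d.py .4567 .279 .0583 4.26
```

```text
t 27.02 pos [0.4568 0.2786 0.0587] jaw 4.22 w 0.174 F [-2.4 -1.2  4.9] T [-0.25  0.31 -0.02]
units [-0.004  0.018 -0.016] turn [-0.001  0.003  0.005]
```

>>> move_arm([
  [0.4,0,0,0,0,0,0],
  [0.4,0,0,0,0,0,0],
  [0.4,0,0,0,0,0,0],
  [0.4,0,0,0.4,0,0,0],
  [0.4,0,0,0.9,0,0,0],
  [0.4,0,0,0.9,0,0,0],
  [0.4,0,0,0.9,0,0,0],
  [0.4,0,-0.4,0.4,0,0,0],
  [0.4,0,-0.9,0,0,0,0],
  [0.4,0,-0.9,0,0,0,0],
])

```text
t: 28.28
ee_pos: [0.4564, 0.2223, 0.1455]
tool_rot: [0.68, 0.733, -0.0, 0.0]
ft_force: [0.3, 0.3, -0.3]
gripper_width: 0.6
```

>>> move_arm([
  [0.4,0,-0.9,0,0,0,-0.1],
  [0.4,0,-0.9,0,0,0,-0.1],
  [0.4,0,-0.9,0,0,0,-0.1],
  [0.4,0,-0.9,0,0,0,-0.1],
  [0.4,0,-0.9,0,0,0,-0.1],
  [0.4,0,-0.9,0,0,0,-0.1],
  [0.4,0,-0.9,0,0,0,-0.1],
  [0.4,0,-0.9,0,0,0,-0.1],
  [0.4,0,-0.9,0,0,0,-0.1],
  [0.4,0,-0.9,0,0,0,-0.1],
])

```text
t: 29.52
ee_pos: [0.4561, -0.0027, 0.1453]
tool_rot: [0.73, 0.683, -0.0, -0.0]
ft_force: [0.5, -0.1, 0.1]
gripper_width: 0.604
```

```bash
python3 d.py .4567 .279 .0583 4.26
python3 - <<'E'
from h import *
c=read_camera("scene");crop(c,260,110,370,200,6,"pics/s8.png")
c=read_camera("top");crop(c,100,190,210,280,6,"pics/t8.png")
E
```

```text
t 29.52 pos [ 0.4561 -0.0027  0.1453] jaw -3.81 w 0.604 F [ 0.5 -0.1  0.1] T [ 0.02 -0.11  0.02]
units [ 0.024 11.267 -3.48 ] turn [ 0.002 -0.005  1.009]
```

View pics/s8.png

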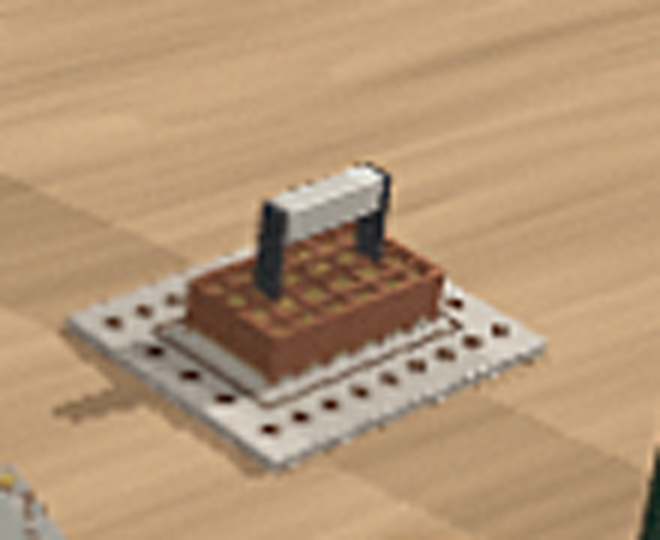

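View pics/t8.png

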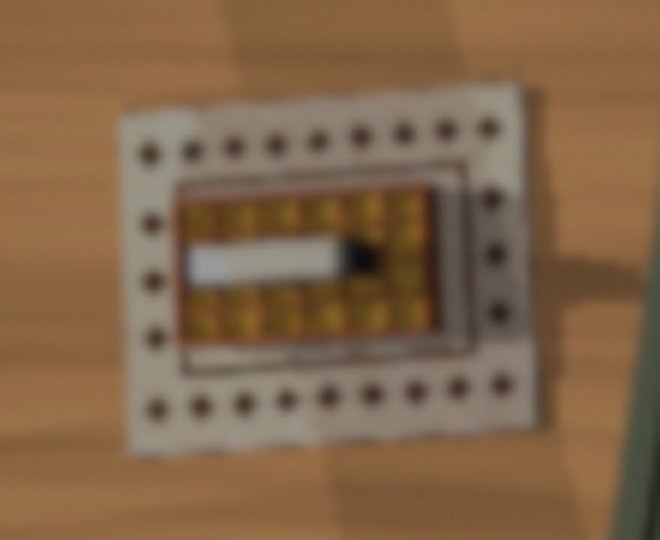

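Run:
```python
from h import *
t=read_camera("top"); s=read_camera("scene")
u=lambda p,ox,oy,k:(np.array(p,float)+.5)/k-.5+[ox,oy]
def rep(n,P): print(n,P[:,:2].round(4).tolist(),"c",P.mean(0).round(4),"yaw",[round(float(np.degrees(np.arctan2(-(a-b)[0],(a-b)[1]))),1) for a,b in((P[0],P[1]),(P[3],P[2]))],"len",[round(float(np.linalg.norm(P[i]-P[(i+1)%4])),4) for i in range(4)])
rep("top",onz(t,u([(176,196),(432,184),(438,328),(183,345)],100,190,6),.038))
P=onz(s,u([(188,287),(273,336),(443,267)],260,110,6),.038); print("scene",P.round(4),((P[0]+P[2])/2).round(4))
P=onz(s,u([(188,322),(272,384),(440,310)],260,110,6),.008); print("scene base",P.round(4),((P[0]+P[2])/2).round(4))
rep("field",onz(t,u([(179,183),(464,165),(473,351),(186,372)],100,190,6),.008))
```

```text
top [[0.4858, 0.3334], [0.4915, 0.2228], [0.431, 0.2182], [0.4228, 0.3273]] c [0.4578 0.2754 0.038 ] yaw [3.0, 4.3] len [0.1108, 0.0607, 0.1094, 0.0633]
scene [[0.4363 0.2171 0.038 ]
 [0.4912 0.2254 0.038 ]
 [0.482  0.3364 0.038 ]] [0.4592 0.2767 0.038 ]
scene base [[0.4234 0.2292 0.008 ]
 [0.4878 0.2309 0.008 ]
 [0.476  0.3446 0.008 ]] [0.4497 0.2869 0.008 ]
field [[0.4933, 0.3436], [0.5019, 0.2166], [0.4213, 0.2101], [0.4109, 0.3365]] c [0.4569 0.2767 0.008 ] yaw [3.9, 4.7] len [0.1273, 0.0809, 0.1268, 0.0827]
```

Run:
```python
from h import *
s=read_camera("scene");t=read_camera("top")
a=np.radians(4.26);R=np.array([[np.cos(a),-np.sin(a)],[np.sin(a),np.cos(a)]])
for c,ox,oy,n in((s,260,110,"scene"),(t,100,190,"top")):
  for (hx,hy,z) in((.032,.055,.008),(.032,.055,.038),(.041,.0635,.008)):
    P=[np.r_[[.4568,.2768]+R@[sx*hx,sy*hy],z] for sx,sy in((-1,-1),(1,-1),(1,1),(-1,1))]
    print(n,hx,z,(((proj(c,P)-[ox,oy])+.5)*6-.5).round(0).tolist())
```

```text
scene 0.032 0.008 [[179.0, 332.0], [267.0, 393.0], [435.0, 324.0], [345.0, 268.0]]
scene 0.032 0.038 [[183.0, 279.0], [273.0, 338.0], [443.0, 271.0], [352.0, 216.0]]
scene 0.041 0.008 [[153.0, 329.0], [267.0, 407.0], [460.0, 327.0], [345.0, 256.0]]
top 0.032 0.008 [[452.0, 333.0], [446.0, 186.0], [199.0, 203.0], [203.0, 349.0]]
top 0.032 0.038 [[435.0, 333.0], [429.0, 181.0], [174.0, 199.0], [178.0, 350.0]]
top 0.041 0.008 [[472.0, 353.0], [464.0, 164.0], [180.0, 184.0], [185.0, 371.0]]
```

The big stamp stands square in the field, within about 1 mm in the top view. Next I'll fetch the yellow one.

>>> move_arm([
  [0.4,-0.05,-0.9,0,0,0,-0.06],
  [0.4,-0.05,-0.9,0,0,0,0],
  [0.4,-0.05,-0.9,0,0,0,0],
  [0.4,-0.05,-0.9,0,0,0,0],
  [0.4,-0.05,-0.9,0,0,0,0],
  [0.4,-0.05,-0.9,0,0,0,0],
  [0.4,-0.05,-0.9,0,0,0,0],
  [0.4,-0.05,-0.9,0,0,0,0],
  [0.4,-0.05,-0.9,0,0,0,0],
  [0.4,-0.05,-0.9,0,0,0,0],
])

```text
t: 31.08
ee_pos: [0.4445, -0.2263, 0.1454]
tool_rot: [0.732, 0.681, 0.0, -0.0]
ft_force: [0.1, 0.4, -0.3]
gripper_width: 0.602
```

>>> move_arm([
  [0.4,-0.05,-0.9,0,0,0,0],
  [0.4,-0.03,-0.9,0,0,0,0],
  [0.4,0,-0.7,0,0,0,0],
  [0.4,0,-0.36,0,0,0,0],
  [0.4,0,0,0,0,0,0],
])

```text
t: 31.7
ee_pos: [0.4424, -0.2979, 0.1453]
tool_rot: [0.733, 0.68, 0.0, -0.0]
ft_force: [-0.7, -0.4, 0.8]
gripper_width: 0.601
```

```bash
python3 d.py .4417 -.2991 .0536 -4.3
python3 - <<'E'
from h import *
c=read_camera("scene");crop(c,70,130,190,290,5,"pics/s9.png")
E
```

```text
t 31.7 pos [ 0.4424 -0.2979  0.1453] jaw -4.27 w 0.601 F [-0.7 -0.4  0.8] T [-0.02 -0.02  0.08]
units [-0.028 -0.047 -3.67 ] turn [-0.003 -0.    -0.003]
```

View pics/s9.png

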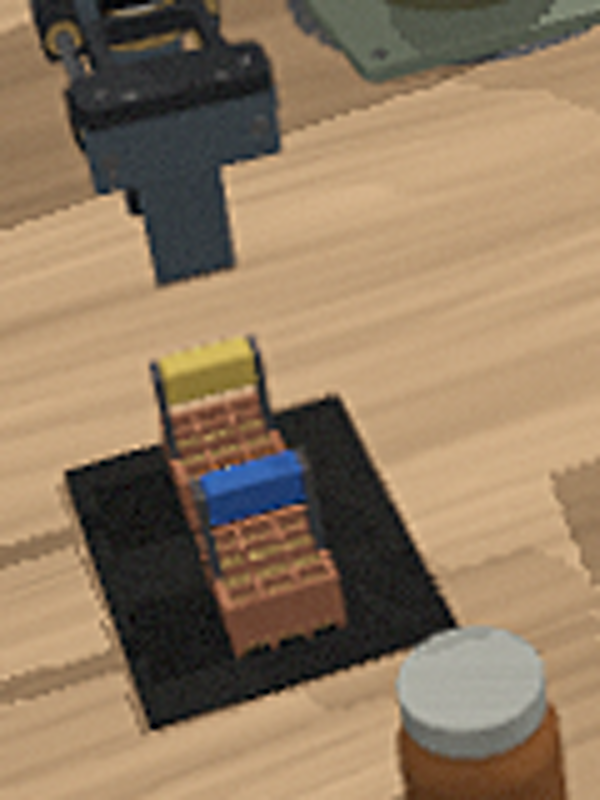

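>>> move_arm([
  [0.4,-0.03,-0.04,-0.7,0,0,0],
  [0.4,0,0,-0.9,0,0,0],
  [0.4,0,0,-0.9,0,0,0],
  [0.4,0,0,-0.8,0,0,0],
  [0.4,0,0,-0.36,0,0,0],
  [1,0,0,0,0,0,0],
  [1,0,0,0,0,0,0],
  [1,0,0,0,0,0,0],
  [1,0,0,0,0,0,0],
  [1,0,0,0,0,0,0],
])

```text
t: 33.0
ee_pos: [0.4417, -0.2991, 0.0544]
tool_rot: [0.733, 0.68, 0.0, 0.0]
ft_force: [-0.2, 0.7, 2.4]
gripper_width: 0.17
```

```bash
python3 d.py .4764 .0229 .1436 -10.2
```

```text
t 33.0 pos [ 0.4417 -0.2991  0.0544] jaw -4.26 w 0.17 F [-0.2  0.7  2.4] T [ 0.   -0.07  0.03]
units [ 1.387 12.88   3.568] turn [ 0.003  0.005 -0.743]
```

>>> move_arm([
  [1,0,0,0.4,0,0,0],
  [1,0,0,0.8,0,0,0],
  [1,0,0,0.9,0,0,0],
  [1,0,0,0.9,0,0,0],
  [1,0,0.4,0.5,0,0,0],
  [1,0.1,0.8,0.1,0,0,-0.1],
  [1,0.1,0.9,0,0,0,-0.1],
  [1,0.1,0.9,0,0,0,-0.1],
  [1,0.1,0.9,0,0,0,-0.1],
  [1,0.1,0.9,0,0,0,-0.1],
])

```text
t: 34.25
ee_pos: [0.4534, -0.1774, 0.1437]
tool_rot: [0.756, 0.654, -0.0, -0.001]
ft_force: [0.1, -0.0, -2.1]
gripper_width: 0.174
```

>>> move_arm([
  [1,0.1,0.9,0,0,0,-0.1],
  [1,0.1,0.9,0,0,0,-0.1],
  [1,0.1,0.9,0,0,0,-0.04],
  [1,0.1,0.9,0,0,0,0],
  [1,0.1,0.9,0,0,0,0],
  [1,0.1,0.9,0,0,0,0],
  [1,0.1,0.9,0,0,0,0],
  [1,0.1,0.9,0,0,0,0],
  [1,0.1,0.6,0,0,0,0],
  [1,0,0.18,0,0,0,0],
])

```text
t: 35.5
ee_pos: [0.4763, 0.0213, 0.1438]
tool_rot: [0.767, 0.642, -0.0, -0.0]
ft_force: [-0.6, 0.3, -2.1]
gripper_width: 0.173
```

```bash
python3 d.py .4764 .0229 .0624 -10.2
```

```text
t 35.5 pos [0.4763 0.0213 0.1438] jaw -10.1 w 0.173 F [-0.6  0.3 -2.1] T [-0.03 -0.05  0.  ]
units [ 0.004  0.063 -3.257] turn [ 0.001 -0.003 -0.013]
```

Lowering to a few mm above the bay, then I'll check its position.

>>> move_arm([
  [1,0,0.06,-0.6,0,0,0],
  [1,0,0,-0.8,0,0,0],
  [1,0,0,-0.8,0,0,0],
  [1,0,0,-0.5,0,0,0],
  [1,0,0,-0.25,0,0,0],
  [1,0,0,-0.1,0,0,0],
  [1,0,0,0,0,0,0],
])

```text
t: 36.38
ee_pos: [0.4768, 0.022, 0.068]
tool_rot: [0.767, 0.642, 0.0, 0.0]
ft_force: [0.4, 0.4, -2.3]
gripper_width: 0.175
```

```bash
python3 d.py .4764 .0229 .0624 -10.2
python3 - <<'E'
from h import *
c=read_camera("scene");crop(c,190,120,280,220,6,"pics/s10.png")
c=read_camera("top");crop(c,225,160,315,260,6,"pics/t10.png")
E
```

```text
t 36.38 pos [0.4768 0.022  0.068 ] jaw -10.18 w 0.175 F [ 0.4  0.4 -2.3] T [-0.07 -0.04  0.05]
units [-0.018  0.036 -0.225] turn [ 0.     0.005 -0.003]
```

View pics/s10.png

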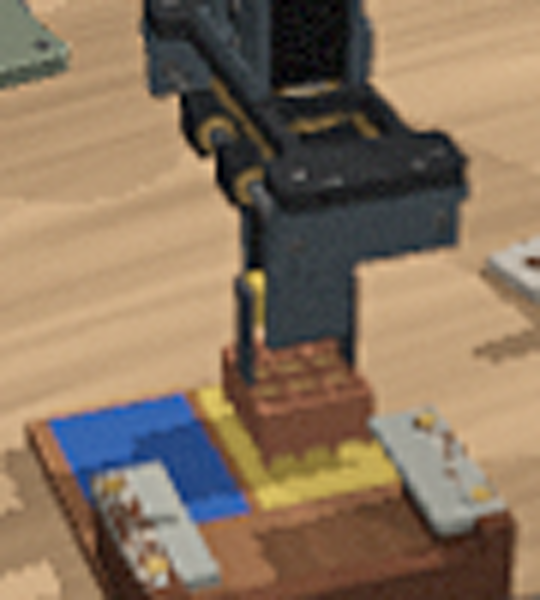

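View pics/t10.png

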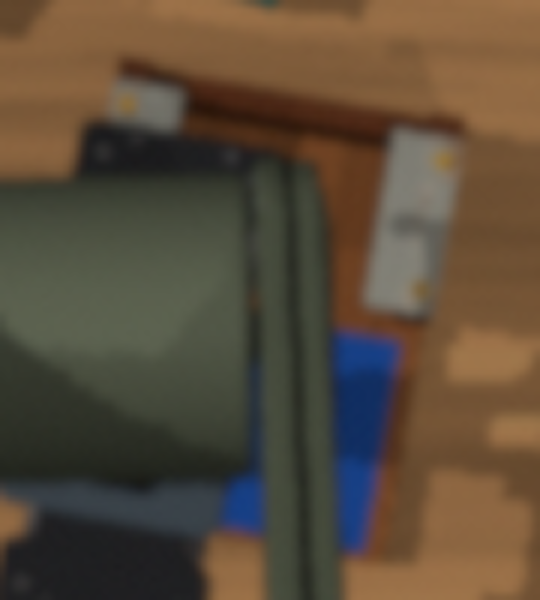

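Run:
```python
from h import *
s=read_camera("scene")
u=lambda p,ox,oy,k:(np.array(p,float)+.5)/k-.5+[ox,oy]
P=onz(s,u([(258,410),(372,388),(222,349)],190,120,6),.048);print(P.round(4),"len",np.linalg.norm(P[0]-P[1]),"c",((P[0]+P[1])/2)[:2]-.027*np.array([.984,-.177]),"c2",((P[1]+P[2])/2)[:2])
```

```text
[[ 0.4969 -0.008   0.048 ]
 [ 0.5069  0.0416  0.048 ]
 [ 0.4494  0.0014  0.048 ]] len 0.050576803356841005 c [0.47534769 0.02158292] c2 [0.47818013 0.0215161 ]
```

>>> move_arm([
  [1,0,0.04,-0.1,0,0,0],
  [1,0,0,-0.08,0,0,0],
  [1,0,0,-0.03,0,0,0],
  [1,0,0,0,0,0,0],
])

```text
t: 37.02
ee_pos: [0.4766, 0.023, 0.0625]
tool_rot: [0.767, 0.642, 0.0, 0.0]
ft_force: [0.8, -0.3, -1.3]
gripper_width: 0.175
```

```bash
python3 d.py .4764 .0229 .0624 -10.2
```

```text
t 37.02 pos [0.4766 0.023  0.0625] jaw -10.17 w 0.175 F [ 0.8 -0.3 -1.3] T [-0.   -0.1   0.01]
units [-0.007 -0.006 -0.002] turn [ 0.     0.001 -0.003]
```

>>> move_arm([
  [1,0,0,-0.03,0,0,0],
  [1,0,0,0,0,0,0],
])

```text
t: 37.28
ee_pos: [0.4766, 0.0231, 0.0624]
tool_rot: [0.767, 0.642, 0.0, 0.0]
ft_force: [-1.9, -0.9, 5.7]
gripper_width: 0.171
```

```bash
python3 d.py .4764 .0229 .0624 -10.2
```

```text
t 37.27 pos [0.4766 0.0231 0.0624] jaw -10.18 w 0.171 F [-1.9 -0.9  5.7] T [-0.05  0.28 -0.06]
units [-0.008 -0.007  0.   ] turn [-0.     0.003 -0.003]
```

>>> move_arm([
  [0.4,0,0,0,0,0,0],
  [0.4,0,0,0,0,0,0],
  [0.4,0,0,0,0,0,0],
  [0.4,0,0,0.4,0,0,0],
  [0.4,0,0,0.9,0,0,0],
  [0.4,0,0,0.9,0,0,0],
  [0.4,0,0,0.9,0,0,0],
  [0.4,0,-0.4,0.3,0,0,0],
  [0.4,0.1,-0.8,0,0,0,0.1],
  [0.4,0.2,-0.9,0,0,0,0.1],
])

```text
t: 38.52
ee_pos: [0.4836, -0.0304, 0.1466]
tool_rot: [0.758, 0.653, -0.0, -0.0]
ft_force: [0.6, -0.1, 0.1]
gripper_width: 0.596
```

>>> move_arm([
  [0.4,0.2,-0.9,0,0,0,0.1],
  [0.4,0.2,-0.9,0,0,0,0.1],
  [0.4,0.2,-0.9,0,0,0,0.1],
  [0.4,0.2,-0.9,0,0,0,0.1],
  [0.4,0.2,-0.9,0,0,0,0.1],
  [0.4,0.2,-0.9,0,0,0,0.03],
  [0.4,0.2,-0.9,0,0,0,0],
  [0.4,0.2,-0.9,0,0,0,0],
  [0.4,0.2,-0.9,0,0,0,0],
  [0.4,0.18,-0.9,0,0,0,0],
])

```text
t: 39.78
ee_pos: [0.5338, -0.256, 0.1467]
tool_rot: [0.733, 0.68, 0.0, 0.0]
ft_force: [0.8, -0.3, -0.0]
gripper_width: 0.602
```

>>> move_arm([
  [0.4,0,-0.9,0,0,0,0],
  [0.4,0,-0.9,0,0,0,0],
  [0.4,0,-0.34,0,0,0,0],
  [0.4,0,0,0,0,0,0],
])

```text
t: 40.28
ee_pos: [0.5333, -0.3083, 0.1466]
tool_rot: [0.734, 0.68, 0.0, -0.0]
ft_force: [1.3, 0.7, 0.3]
gripper_width: 0.602
```

```bash
python3 d.py .5337 -.308 .0542 -4.33
python3 - <<'E'
from h import *
c=read_camera("scene");crop(c,70,130,300,290,3,"pics/s11.png")
c=read_camera("top");crop(c,225,160,315,260,6,"pics/t11.png")
E
```

```text
t 40.27 pos [ 0.5333 -0.3083  0.1466] jaw -4.39 w 0.602 F [1.3 0.7 0.3] T [-0.   -0.11 -0.02]
units [ 0.015  0.014 -3.696] turn [-0.004 -0.001  0.007]
```

View pics/s11.png

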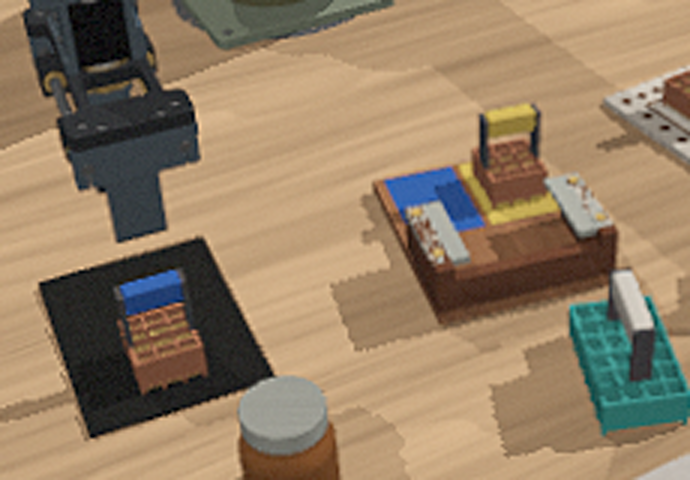

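View pics/t11.png

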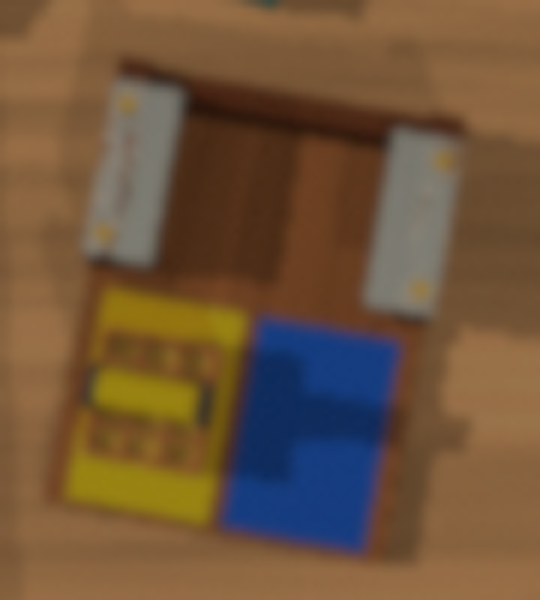

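>>> move_arm([
  [0.4,0,0,-0.7,0,0,0],
  [0.4,0,0,-0.9,0,0,0],
  [0.4,0,0,-0.9,0,0,0],
  [0.4,0,0,-0.8,0,0,0],
  [0.4,0,0,-0.38,0,0,0],
  [1,0,0,0,0,0,0],
  [1,0,0,0,0,0,0],
  [1,0,0,0,0,0,0],
  [1,0,0,0,0,0,0],
  [1,0,0,0,0,0,0],
])

```text
t: 41.62
ee_pos: [0.5335, -0.3081, 0.0551]
tool_rot: [0.733, 0.68, 0.0, 0.0]
ft_force: [-0.1, 0.5, 1.2]
gripper_width: 0.173
```

```bash
python3 d.py .4643 -.0439 .1542 -10.2
cat > chk.py <<'E'
from h import *
import sys
t=read_camera("top");s=read_camera("scene")
a=np.radians(-10.2);R=np.array([[np.cos(a),-np.sin(a)],[np.sin(a),np.cos(a)]])
for n,c0 in(("yellow",[.4764,.0229]),("blue",[.4643,-.0439])):
  for cam,c,ox,oy in(("top",t,225,160),("scene",s,190,130)):
    for hx,hy,z in((.027,.025,.042),(.046,.031,.012)):
      P=[np.r_[c0+R@[sx*hx,sy*hy],z] for sx,sy in((1,1),(1,-1),(-1,-1),(-1,1))]
      print(n,cam,z,(((proj(c,P)-[ox,oy])+.5)*6-.5).round(0).tolist())
E
python3 chk.py
```

```text
t 41.62 pos [ 0.5335 -0.3081  0.0551] jaw -4.34 w 0.173 F [-0.1  0.5  1.2] T [0.02 0.02 0.  ]
units [-2.768 10.567  3.964] turn [ 0.002  0.002 -0.733]
yellow top 0.042 [[106.0, 327.0], [223.0, 349.0], [200.0, 476.0], [82.0, 454.0]]
yellow top 0.012 [[105.0, 288.0], [245.0, 313.0], [207.0, 524.0], [65.0, 498.0]]
yellow scene 0.042 [[375.0, 340.0], [263.0, 363.0], [221.0, 295.0], [329.0, 274.0]]
yellow scene 0.012 [[403.0, 419.0], [265.0, 449.0], [195.0, 331.0], [325.0, 305.0]]
blue top 0.042 [[265.0, 357.0], [383.0, 378.0], [361.0, 506.0], [242.0, 484.0]]
blue top 0.012 [[258.0, 316.0], [400.0, 342.0], [363.0, 553.0], [220.0, 527.0]]
blue scene 0.042 [[222.0, 371.0], [107.0, 395.0], [70.0, 325.0], [182.0, 303.0]]
blue scene 0.012 [[252.0, 452.0], [109.0, 483.0], [47.0, 361.0], [182.0, 334.0]]
```

>>> move_arm([
  [1,0,0,0.4,0,0,0],
  [1,0,0,0.8,0,0,0],
  [1,0,0,0.9,0,0,0],
  [1,0,0,0.9,0,0,0],
  [1,0,0,0.7,0,0,0],
  [1,-0.2,0.5,0.2,0,0,0],
  [1,-0.25,0.8,0,0,0,-0.1],
  [1,-0.25,0.9,0,0,0,-0.1],
  [1,-0.25,0.9,0,0,0,-0.1],
  [1,-0.25,0.9,0,0,0,-0.1],
])

```text
t: 42.98
ee_pos: [0.5022, -0.2061, 0.1514]
tool_rot: [0.752, 0.659, -0.0, -0.001]
ft_force: [-0.6, 0.0, -1.6]
gripper_width: 0.175
```

>>> move_arm([
  [1,-0.25,0.9,0,0,0,-0.1],
  [1,-0.25,0.9,0,0,0,-0.1],
  [1,-0.25,0.9,0,0,0,-0.1],
  [1,-0.25,0.9,0,0,0,-0.03],
  [1,-0.25,0.9,0,0,0,0],
  [1,-0.25,0.9,0,0,0,0],
  [1,-0.07,0.7,0,0,0,0],
  [1,0,0.4,0,0,0,0],
  [1,0,0,0,0,0,0],
])

```text
t: 44.1
ee_pos: [0.4644, -0.045, 0.1522]
tool_rot: [0.767, 0.642, -0.0, 0.0]
ft_force: [-0.9, -0.5, -3.2]
gripper_width: 0.174
```

```bash
python3 d.py .4643 -.0445 .0682 -10.2
```

```text
t 44.1 pos [ 0.4644 -0.045   0.1522] jaw -10.1 w 0.174 F [-0.9 -0.5 -3.2] T [-0.09 -0.05 -0.01]
units [-0.004  0.021 -3.358] turn [ 0.002  0.001 -0.012]
```

>>> move_arm([
  [1,0,0,-0.6,0,0,0],
  [1,0,0,-0.8,0,0,0],
  [1,0,0,-0.8,0,0,0],
  [1,0,0,-0.6,0,0,0],
  [1,0,0,-0.4,0,0,0],
  [1,0,0,-0.15,0,0,0],
  [1,0,0,0,0,0,0],
])

```text
t: 44.98
ee_pos: [0.4645, -0.0456, 0.0686]
tool_rot: [0.767, 0.642, 0.0, 0.0]
ft_force: [-0.6, 0.8, -1.5]
gripper_width: 0.171
```

```bash
python3 d.py .4643 -.0445 .0622 -10.2
python3 - <<'E'
from h import *
c=read_camera("scene");crop(c,190,130,280,220,6,"pics/s12.png")
E
```

```text
t 44.98 pos [ 0.4645 -0.0456  0.0686] jaw -10.18 w 0.171 F [-0.6  0.8 -1.5] T [-0.06 -0.05  0.04]
units [-0.009  0.045 -0.254] turn [ 0.001  0.002 -0.002]
```

View pics/s12.png

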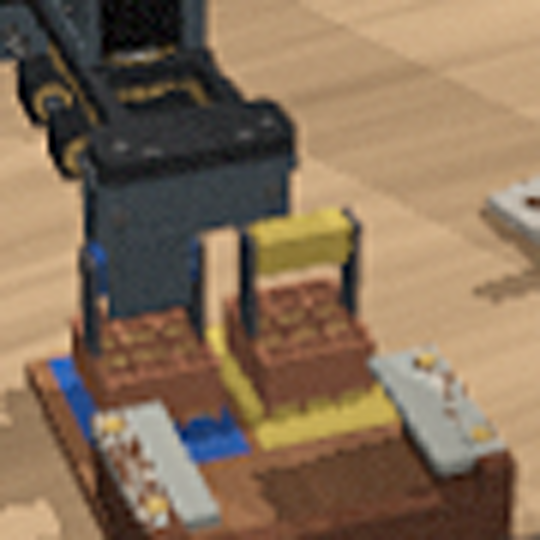

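Run:
```python
from h import *
s=read_camera("scene")
u=lambda p,ox,oy,k:(np.array(p,float)+.5)/k-.5+[ox,oy]
for p,z in(([(106,390),(222,363),(72,320)],.048),([(260,371),(374,345),(225,298)],.042)):
  P=onz(s,u(p,190,130,6),z);print(P.round(4),"len",np.linalg.norm(P[0]-P[1]),"c",((P[0]+P[1])/2)[:2]-.027*np.array([.984,-.177]),"c2",((P[1]+P[2])/2)[:2])
```

```text
[[ 0.4905 -0.0756  0.048 ]
 [ 0.4976 -0.0255  0.048 ]
 [ 0.4383 -0.0649  0.048 ]] len 0.05059616164643598 c [ 0.46749348 -0.04577101] c2 [ 0.46794675 -0.04520774]
[[ 0.5031 -0.0106  0.042 ]
 [ 0.5107  0.0404  0.042 ]
 [ 0.4483  0.0035  0.042 ]] len 0.05152401150181523 c [0.48032797 0.01967344] c2 [0.47951467 0.02192957]
```

>>> move_arm([
  [1,0,0.03,-0.12,0,0,0],
  [1,0,0,-0.08,0,0,0],
  [1,0,0,-0.04,0,0,0],
  [1,0,0,0,0,0,0],
])

```text
t: 45.58
ee_pos: [0.4643, -0.0446, 0.0631]
tool_rot: [0.767, 0.642, 0.0, 0.0]
ft_force: [-2.5, 1.1, 4.8]
gripper_width: 0.17
```

```bash
python3 d.py .4643 -.0445 .0622 -10.2
```

```text
t 45.58 pos [ 0.4643 -0.0446  0.0631] jaw -10.17 w 0.17 F [-2.5  1.1  4.8] T [0.07 0.35 0.02]
units [ 0.002  0.005 -0.036] turn [-0.     0.002 -0.004]
```

Contact with the floor. I'll release and retreat up toward the mat side.

>>> move_arm([
  [0.4,0,0,0,0,0,0],
  [0.4,0,0,0,0,0,0],
  [0.4,0,0,0,0,0,0],
  [0.4,0,0,0.4,0,0,0],
  [0.4,0,0,0.9,0,0,0],
  [0.4,0,0,0.9,0,0,0],
  [0.4,0,0,0.9,0,0,0],
  [0.4,-0.1,-0.5,0.6,0,0,0],
  [0.4,-0.2,-0.9,0,0,0,0],
  [0.4,-0.2,-0.9,0,0,0,0],
])

```text
t: 46.82
ee_pos: [0.4514, -0.1034, 0.1555]
tool_rot: [0.767, 0.642, 0.0, 0.0]
ft_force: [-0.3, -0.2, -0.3]
gripper_width: 0.603
```

>>> move_arm([
  [0.4,-0.2,-0.9,0,0,0,0],
  [0.4,-0.2,-0.9,0,0,0,0],
  [0.4,-0.2,-0.9,0,0,0,0],
  [0.4,-0.2,-0.9,0,0,0,0],
  [0.4,-0.2,-0.9,0,0,0,0],
  [0.4,-0.2,-0.9,0,0,0,0],
  [0.4,-0.2,-0.9,0,0,0,0],
  [0.4,-0.1,-0.5,0,0,0,0],
  [0.4,0,0,0,0,0,0],
])

```text
t: 47.95
ee_pos: [0.414, -0.2728, 0.155]
tool_rot: [0.768, 0.641, 0.0, -0.0]
ft_force: [0.2, 0.1, 0.7]
gripper_width: 0.599
```

Run:
```python
from h import *
c=read_camera("scene");cv2.imwrite("pics/s13f.png",c["img"]);crop(c,190,130,280,220,6,"pics/s13.png")
c=read_camera("top");crop(c,225,160,315,260,6,"pics/t13.png")
```

```text
(no output)
```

View pics/t13.png

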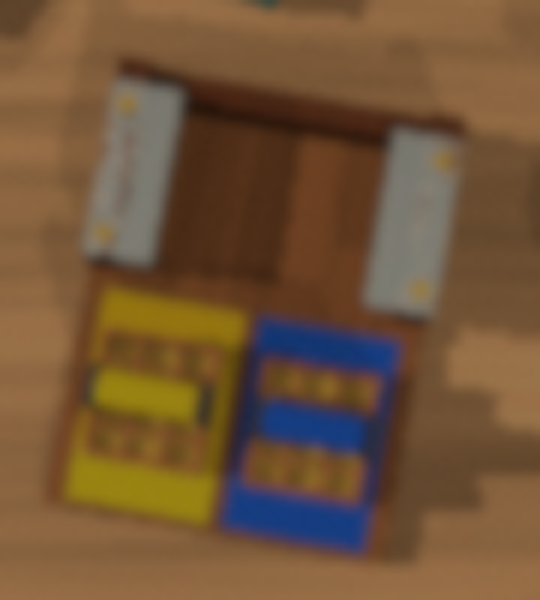

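View pics/s13f.png

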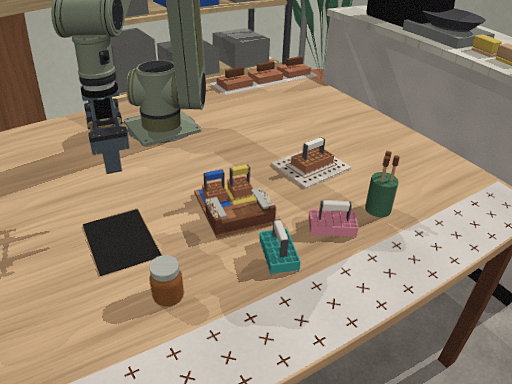

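View pics/s13.png

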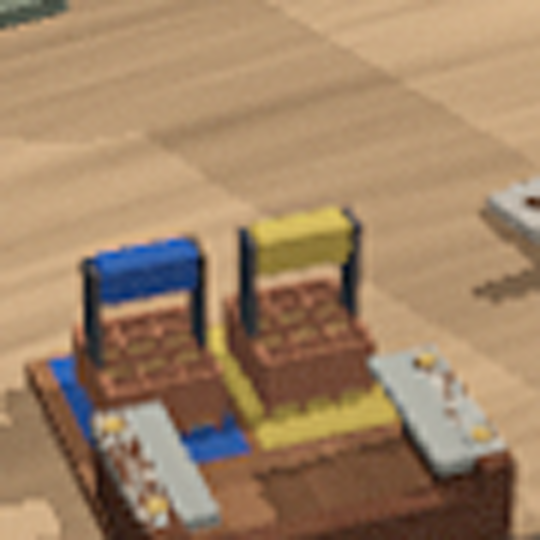

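```bash
python3 -c "
from h import *
print(close_job())"
```

```text
the job is handed in; nothing more can be done
None
```

The job is done and handed in at about 48 s of the 118 s allowed. I made the moves in the order asked and held each stamp until it touched down:

1. Yellow, then blue, lifted out onto the mat while the big stamp stayed home.
2. The big white-handled stamp slid about 86 mm forward out of the dock, then lifted and set on the board's blank field.
3. Yellow, then blue, put back in the middle of their own bays.

**Last checks:**
- **Stamps:** All three are upright. In the top view their outlines match the target positions to about 1 mm. The big stamp's measured centre is 1–1.5 mm from the field centre, and its angle agrees with the field's to about 1°.
- **Surroundings:** The jar, brush pot and look-alikes look unmoved in the final scene picture.
- **Forces:** The wrist force I saw stayed within about 6 N throughout, and the gripper was clear of everything at hand-in.

**What disagreed:**
- **Camera bias:** The scene camera put the small stamps about 2.5 mm further out in x than the top camera and the gripper did. I trusted the top camera and the gripper.
- **Big stamp's base:** One scene-camera reading of its base corners was off by up to about 12 mm, and I set it aside. A projection check showed the jagged lower edge and hidden corners had misled that reading.

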